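Set the transport lock of a microscope stage

TASK

Make the microscope stage ready to be moved by setting its sprung lock screw: take the flat-bladed driver out of the tool stand, seat its blade in the slot of the screw in the sloping housing, press the screw in and turn it clockwise (about a quarter turn, nearly to its end stop) past its barrier so that it catches in its holding notch and stays down when you let it go. Then put the driver back upright in the hole it came from, fully down, and let go; leave everything else where it stands.

Things in the scene. Friction and masses are not known exactly. Their poses are not given: they have to be found in the camera images.
- driver_mid (a point): Centre of the black handle of the flat driver, which stands upright in either hole of the tool stand (the one with the flat-sided handle). z runs along it from blade to handle, x across the handle's thin side and the blade's thickness, y across the handle's wide side and the blade's width. Handle 24 (x) by 32 (y) by 80 mm (z). Blade tip 132 mm below this point, flange underside 46 mm below.
- driver: The whole flat driver, 172 mm long, about 0.13 to 0.21 kg; origin at the tip of the blade, axes as driver_mid. From the tip up: flat parallel blade 4 mm thick (x), 18 mm wide (y), 16 mm long; round shank 18 mm across; at 86 mm a flange 34 mm across and 6 mm thick, which rests on the stand's top; then the handle.
- stand: Fixed tool stand, origin at the centre of its foot; y along the row. Aluminium top plate 70 mm (x) by 170 mm (y), 20 mm thick, its top 96 mm above the table, with two through holes 22 mm across at y = -40 and +40 mm; a standing tool's tip hangs 10 mm above the table.
- hexdriver: Bystander: another driver in the stand's other hole, round black handle with a 38 mm ball top, round steel tip; origin at its tip, z up; top of its ball 149 mm above its tip.
- stage: Fixed microscope stage unit, origin at the centre of its foot, x pointing away from the robot's side at yaw 0: cream foot 150 x 150 mm, black plate 200 x 190 mm whose top is 76 mm above the table, and the lock housing: a cream sloping block 66 x 80 mm rising from the plate's -x half, its upper face tilted 28 degrees from level so that it looks up and towards -x.
- lock_mouth (a point): Centre of the round hole (36 mm across) in the sloping face of the lock housing, in the plane of the face; z points squarely out of the face along the screw's axis, 28 degrees from vertical; fixed to the housing.
- slot (a point): Middle of the slot's floor in the sprung lock screw; moves with the screw. z out along the screw's axis, y along the slot, x across it. Steel head 33 mm across, sunk in the hole of the lock housing; slot 6.5 mm wide, 7 mm deep, across the whole head. Screw fully up: head 1 mm and slot floor 8 mm below the housing's face.
- plunger (a joint): How far the screw is pressed in along its axis, m: 0 fully up, 0.0105 fully in. A spring pushes it out: 5 N at 0, 10 N fully in. Press it to 0.007 or more to turn it past the barrier; in its holding notch it rests at about 0.003; let go before the barrier it springs back to 0; let go under the barrier it may stick at about 0.006, which is not caught.
- screw (a joint): Turn of the screw, rad, growing clockwise looking at the head (negative about slot's z); slot parallel to lock_mouth's y at 0. Starts at 0 to 0.5. Unless pressed in, a barrier blocks it from about 0.75 to 1.25; the notch runs from about 1.25 to the end stop at 1.65. Friction 0.02 N m, up to 0.1 N m under the barrier.
- flask: Bystander: clear culture flask with an orange cap lying on the black plate behind the lock, 58 x 88 x 32 mm plus cap; origin under its middle.
- dish: Bystander: clear round dish 84 mm across, 18 mm high, on the table in front of the robot; origin at its underside.
- media_bottle: Bystander: glass bottle 72 mm across, 150 mm high, on the left; origin at its underside.
- reagent_jar: Bystander: amber jar 60 mm across, 90 mm high, on the right; origin at its underside.
- timer: Bystander: white bench timer 65 x 75 x 22 mm, on the left; origin at its underside.

How it is judged (in metres and radians):
On the way, in this order (a step that is already met when the one before it is completed fails the run):
1. the driver's blade is in the slot and presses the screw in, before the screw is turned past the barrier (value of joint plunger above 0.003 m and value of joint screw below 0.85 rad and distance between driver and slot below 0.011 m and z of driver in the frame of slot below 0.004 m), for 0.05 s.
2. with the blade still in the slot, the screw is turned past the barrier (value of joint plunger above 0.0018 m and value of joint screw above 1.15 rad and distance between driver and slot below 0.011 m and z of driver in the frame of slot below 0.004 m), for 0.05 s.
At the end, for the whole second after the job is handed in: the screw is turned past 1.15 rad and held down in its notch (pressed 1.5 to 4.5 mm, at rest), and the driver stands at rest in the hole it came from: its handle's centre within 7 mm of where it was, within 0.08 rad of upright (value of joint screw above 1.15 rad and value of joint plunger between 0.0015 and 0.0045 m and velocity of joint plunger below 0.005 m/s and distance of driver_mid from where it was at the start of the episode below 0.007 m and angle between driver_mid's own z axis and vertical below 0.08 rad and linear speed of driver below 0.01 m/s); the robot touches nothing.
It fails at once if a bystander is moved by more than 15 mm (the other driver, the flask, the dish, the bottle, the jar, the timer) (distance of any of flask, hexdriver, dish, media_bottle, reagent_jar, timer from where it was at the start of the episode above 0.015 m).
It also fails if it takes over 67 s, if anything falls off the work surface, if the arm or the gripper's body presses on something with over 40 N, if the wrist force passes 120 N, or if a joint passes its speed limit or range.

ROBOT

A 6-joint arm with a two-finger parallel gripper is mounted at the origin on the work surface. World frame = base frame: x ahead of the robot, y to its left, z up, the work surface at z = 0. Lengths are in m, angles in degrees, forces in N, time in s.
With the tool pointing down it reaches from about 0.35 to 0.875 m from the base axis. Payload 4.2 kg.
Tool frame: the origin (TCP) lies at the very end of the fingers, on their centre line; the grasp point (between the pads) lies 19 mm behind it; z points along the fingers, x is the direction in which the jaws open and shut, and the axes are right-handed (so a half turn about z gives the same grasp; the last joint's range is limited). The gripper opens to 87 mm and grips with 3 to 60 N. Pads are 19 mm wide; open, the fingers measure 117 mm over their backs; the gripper's body (75 mm by 190 mm) begins 51 mm behind the grasp point.
Start: joints at [88.843, 22.042, 0.453, 0, -68.411, -14.817], TCP at [0.172, 0.601, 0.223] pointing down, gripper open.
Joint ranges: [-179.83, 179.83], [-69.29, 118.12], [-61.27, 80.66], [-181.25, 117.63], [-171.15, -9.14], [-177.46, 177.46]. Speed limits (degrees/s): [159.86, 159.86, 180, 180, 180, 180].

INTERFACE

Orientations are given as a 3x3 rotation matrix whose columns are the frame's x, y, z axes.
In Python, from station import sense, capture, finish_job gives the robot as it stands.
- The arm moves only by the shell command python3 -m crank 'ROWS' [OPENING]. ROWS is JSON, a list of rows, each a list of 4 numbers: the shift along the tool's x, y, z in m, then the turn about the tool's z in rad. A call has 1 to 5 rows; each row shifts and turns the commanded pose from where the row before left it, along the tool's axes as they then stand; what a row does not reach is not made up. A row lasts 1/12 s, in which the tool goes at most 41.7 mm and 7.16 degrees, less where a joint would pass 70% of its speed; a pose out of reach is approached as far as the arm can. A call with a gripper value outside its range is refused whole. OPENING is the finger opening in m, from 0 to 0.087, set as the call begins (- or left out, the last holds). The fingers move at their own pace and stop on an object; the grip force is fixed at half the most. Time passes only in rows, so rows that do not move let the fingers close. It gives the time, the measured TCP pose, the force and the opening at its end, in the units of the state.
- sense(): the state, without advancing time (a new reading comes with each control period).
- capture(name): name is "scene" or "top"; returns a dict with "pixels" (480x640x3 uint8, red, green, blue), "depth" (480x640 float32, m along the optical axis (not along the pixel's ray), 0 where there is no reading), "fx", "fy", "cx", "cy" (pixels), "world_from_camera" (4x4, takes a point from camera to world coordinates). Camera axes: x right, y down, z forward; pixel columns grow to the right and rows downward; lengths in m; the calibration is good to about 2 mm. A picture is of the moment at which its call begins.
- finish_job(): hands the job in, once; it reports no verdict.
The state is a dict: "time_s": time; "joints": joint angles; "joint_velocities": joint speeds; "effort": joint torques, N m; "tcp_pos": TCP position; "ee_rot": TCP orientation; "wrist_force": force on the tool from outside, world axes, zero at the start; "moment": the same for the moment, N m; "gripper_width": opening from 0.0 (shut) to 1.0 (fully open).
Only numpy, scipy, OpenCV 4.12 (cv2) and the standard library are available. Lean on these libraries where they do the work, as an engineer would, in place of code of your own. Each camera call takes 0.05 s, during which the arm holds its last target.

## Working session

There is one attempt and no reset: what is moved stays moved. The work goes in short steps, Python scripts to look and compute and a shell command to move; the robot and the scene stay as the last step left them, time stands still between calls to the robot, and variables do not carry over. Pictures are saved under pics/ and viewed, and the job is handed in when it is done.

```bash
ls; mkdir -p pics
python3 - <<'E'
from station import sense,capture
import cv2,pickle
s=sense();print(s)
for n in("scene","top"):
    c=capture(n);pickle.dump(c,open(n+"0.pkl","wb"));cv2.imwrite(f"pics/{n}0.png",c["pixels"][:,:,::-1]);print(n,c["fx"],c["fy"],c["cx"],c["cy"],c["world_from_camera"])
E
```

```text
pics
{'time_s': 0.0, 'joints': array([ 8.88425448e+01,  2.20897636e+01,  3.78872376e-01, -2.98530993e-02,
       -6.84086603e+01, -1.48154985e+01]), 'joint_velocities': array([ 0.02225501,  0.0559431 ,  0.02197167,  0.04298385, -0.09221902,
       -0.00080521]), 'effort': array([-2.02130018e-04, -3.90662062e+01,  1.87402207e+01,  4.21992347e+00,
        1.09729345e-02, -1.85440126e-04]), 'tcp_pos': array([0.17181255, 0.60029567, 0.22146166]), 'ee_rot': array([[-2.75367811e-01, -9.61338802e-01, -5.26523816e-04],
       [-9.61336562e-01,  2.75368307e-01, -2.07630602e-03],
       [ 2.14102152e-03, -6.55812508e-05, -9.99997706e-01]]), 'wrist_force': array([-0.19709493, -0.03252946,  0.53606323]), 'moment': array([-0.02649561,  0.03854025, -0.03124649]), 'gripper_width': 1.0002374081068153}
scene 450.5485959701791 450.5485959701791 316.40678556196536 240.16634921833688 [[ 0.50070549  0.6466489  -0.57544696  1.1357612 ]
 [ 0.86561054 -0.37133818  0.33589634 -0.39593341]
 [ 0.00352157 -0.6662981  -0.74567717  0.94379711]
 [ 0.          0.          0.          1.        ]]
top 488.4943224336868 488.4943224336868 325.1887249767282 244.8573382804879 [[-2.91285612e-02 -9.89576161e-01  1.41033853e-01  2.97016542e-01]
 [-9.99575632e-01  2.87965469e-02 -4.39485663e-03 -1.67686011e-02]
 [ 2.87757401e-04 -1.41102018e-01 -9.89995019e-01  1.67870005e+00]
 [ 0.00000000e+00  0.00000000e+00  0.00000000e+00  1.00000000e+00]]
```

View pics/scene0.png

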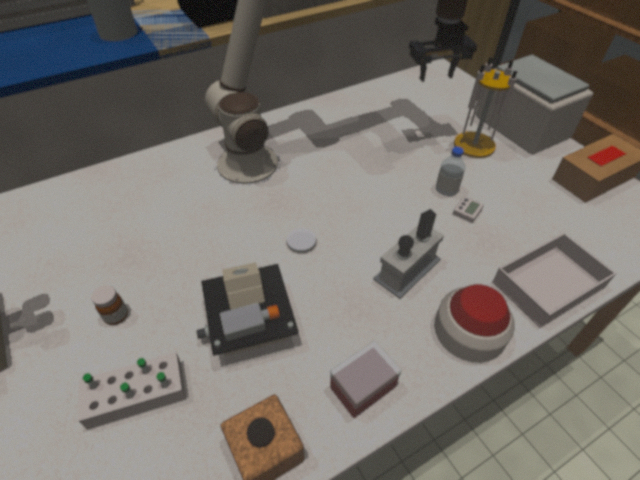

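View pics/top0.png

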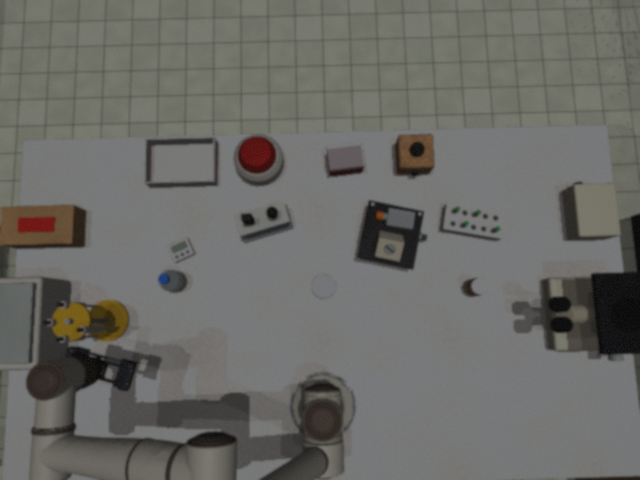

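```bash
cat > h.py <<'E'
import numpy as np,cv2,pickle
from station import sense,capture
def P(c,u,v,d=None):
    d=c["depth"][int(round(v)),int(round(u))] if d is None else d
    p=np.array([(u-c["cx"])/c["fx"]*d,(v-c["cy"])/c["fy"]*d,d,1]);return (c["world_from_camera"]@p)[:3]
def PZ(c,u,v,z):
    M=c["world_from_camera"];r=M[:3,:3]@np.array([(u-c["cx"])/c["fx"],(v-c["cy"])/c["fy"],1]);o=M[:3,3];return o+r*(z-o[2])/r[2]
def proj(c,p):
    q=np.linalg.inv(c["world_from_camera"])@np.append(p,1);return c["fx"]*q[0]/q[2]+c["cx"],c["fy"]*q[1]/q[2]+c["cy"]
def crop(c,u0,v0,u1,v1,k,name):
    im=c["pixels"][v0:v1,u0:u1,::-1];im=cv2.resize(im,None,fx=k,fy=k,interpolation=cv2.INTER_CUBIC)
    cv2.imwrite(name,im)
def cloud(c,u0,v0,u1,v1):
    v,u=np.mgrid[v0:v1,u0:u1];d=c["depth"][v0:v1,u0:u1];m=d>0
    q=np.stack([(u-c["cx"])/c["fx"]*d,(v-c["cy"])/c["fy"]*d,d,np.ones_like(d)],-1)[m]
    return (q@c["world_from_camera"].T)[:,:3]
E
python3 - <<'E'
from h import *
s=pickle.load(open("scene0.pkl","rb"));t=pickle.load(open("top0.pkl","rb"))
a=[]
def g(c,b,k):
    u0,v0,u1,v1=b;return cv2.resize(c["pixels"][v0:v1,u0:u1,::-1],(400,300),interpolation=cv2.INTER_CUBIC)
r1=np.hstack([g(s,(195,255,295,330),4),g(s,(365,200,465,275),4)])
r2=np.hstack([g(t,(340,195,440,270),4),g(t,(215,185,315,260),4)])
cv2.imwrite("pics/crops0.png",np.vstack([r1,r2]))
E
```

```text
(no output)
```

View pics/crops0.png

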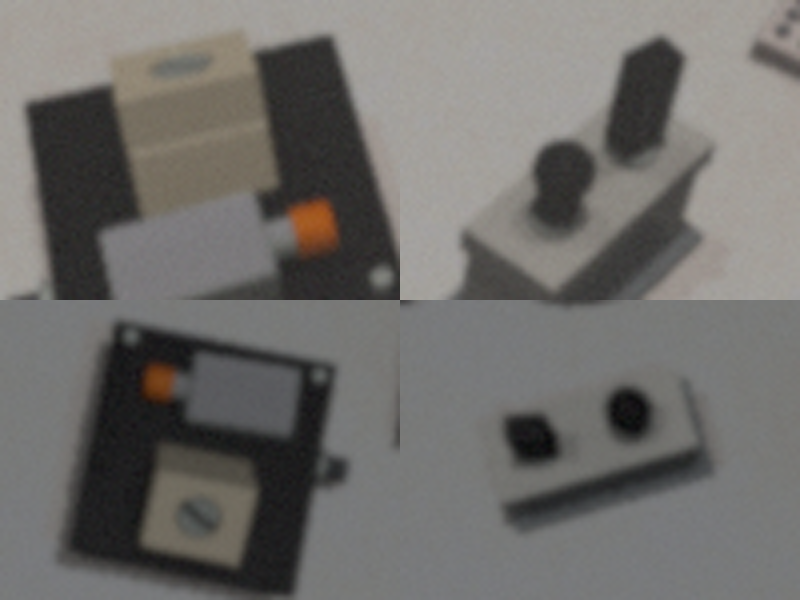

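Run:
```python
from h import *
s=pickle.load(open("scene0.pkl","rb"));t=pickle.load(open("top0.pkl","rb"))
for n,c,b1,b2 in(("top",t,(340,190,440,280),(225,190,305,250)),("scene",s,(190,250,310,360),(365,200,450,300))):
    p=cloud(c,*b1)
    m=(abs(p[:,2]-.076)<.006);q=p[m]
    r=cv2.minAreaRect(q[:,:2].astype(np.float32));print(n,"plate",r,np.median(q[:,2]))
    # slope points
    h=p[(p[:,2]>.09)];print(" above",len(h),h.min(0),h.max(0))
    p=cloud(c,*b2);q=p[abs(p[:,2]-.096)<.006]
    r=cv2.minAreaRect(q[:,:2].astype(np.float32));print(n,"stand",r,np.median(q[:,2]))
    q=p[p[:,2]>.125];print(len(q),q.min(0),q.max(0))
    np.save(n+"_st.npy",p)
```

```text
top plate ((0.5579365491867065, -0.24328839778900146), (0.1900179535150528, 0.20110315084457397), 76.34334564208984) 0.0758720116458591
 above 1209 [ 0.46363502 -0.34402056  0.09016545] [ 0.65525705 -0.16935376  0.14565093]
top stand ((0.6179813742637634, 0.18261262774467468), (0.07226111739873886, 0.1701168715953827), 15.021341323852539) 0.09594754458341248
231 [0.59348152 0.12709028 0.12551662] [0.6459609  0.23699274 0.18863364]
scene plate ((0.5586411356925964, -0.24113410711288452), (0.19014091789722443, 0.20249411463737488), 76.36170196533203) 0.07544376317933699
 above 2499 [ 0.46317121 -0.34330094  0.09000542] [ 0.64100468 -0.18355432  0.14358639]
scene stand ((0.6181713938713074, 0.18422181904315948), (0.07238481938838959, 0.17471528053283691), 14.88525676727295) 0.09597677823761736
543 [0.5942994  0.12689539 0.12510009] [0.64724079 0.24099724 0.1849143 ]
```

Run:
```python
from h import *
s=pickle.load(open("scene0.pkl","rb"));t=pickle.load(open("top0.pkl","rb"))
for n,c,b in(("top",t,(340,190,440,280)),("scene",s,(190,250,310,360))):
    p=cloud(c,*b);y=np.radians(-13.65);ex=np.array([np.cos(y),np.sin(y)]);ey=np.array([-np.sin(y),np.cos(y)])
    l=np.c_[(p[:,:2]-[.558,-.2425])@ex,(p[:,:2]-[.558,-.2425])@ey,p[:,2]]
    h=l[(l[:,2]>.082)&(l[:,0]<0.0)]
    m=np.ones(len(h),bool)
    # slope ransac
    best=0
    rng=np.random.default_rng(0)
    for _ in range(500):
        a=h[rng.choice(len(h),3,False)];nn=np.cross(a[1]-a[0],a[2]-a[0]);k=np.linalg.norm(nn)
        if k<1e-7: continue
        nn/=k;nn*=np.sign(nn[2])
        if not .8<nn[2]<.95: continue
        mm=abs((h-a[0])@nn)<.0015
        if mm.sum()>best: best=mm.sum();m=mm
    q=h[m];ce=q.mean(0);_,_,V=np.linalg.svd(q-ce);nn=V[2]*np.sign(V[2][2])
    print(n,len(h),best,nn,np.degrees(np.arccos(nn[2])),"n.c",nn@ce,q.min(0),q.max(0))
for n in("top","scene"):
    p=np.load(n+"_st.npy");d=np.hypot(p[:,0]-.6077,p[:,1]-.222)
    q=p[(d<.04)&(p[:,2]>.174)];print(n,cv2.minAreaRect(q[:,:2].astype(np.float32)),len(q),np.median(q[:,2]),q.mean(0))
    q=p[(d<.03)&(p[:,2]>.12)];print(n,cv2.minAreaRect(q[:,:2].astype(np.float32)),len(q))
crop(t,370,225,410,265,15,"pics/screw_top.png");crop(t,262-30,195,282,235,12,"pics/drv_top.png")
crop(s,215,260,275,310,12,"pics/screw_sc.png")
```

```text
top 734 165 [-0.45068717  0.06393446  0.8903895 ] 27.077768296206123 n.c 0.13917260654656743 [-0.08893884 -0.04019795  0.1104444 ] [-0.02795918  0.03796623  0.14263736]
scene 1391 358 [-0.46924892 -0.00245186  0.88306253] 27.985968888192755 n.c 0.1393962976060641 [-0.09043597 -0.03845099  0.1089058 ] [-0.02855469  0.04132091  0.14358639]
top ((0.6072198152542114, 0.22128327190876007), (0.03145449236035347, 0.023486975580453873), 89.80711364746094) 82 0.18127790397947796 [0.60697795 0.22007783 0.1812424 ]
top ((0.6066880226135254, 0.22076503932476044), (0.025467101484537125, 0.032629307359457016), 3.7443830966949463) 128
scene ((0.6074761748313904, 0.22311973571777344), (0.024977266788482666, 0.0348442941904068), 2.9513745307922363) 120 0.18110647764313503 [0.60929649 0.22129695 0.18047565]
scene ((0.6079471111297607, 0.2228507697582245), (0.02589026466012001, 0.03543001785874367), 2.9513745307922363) 358
```

View pics/screw_top.png

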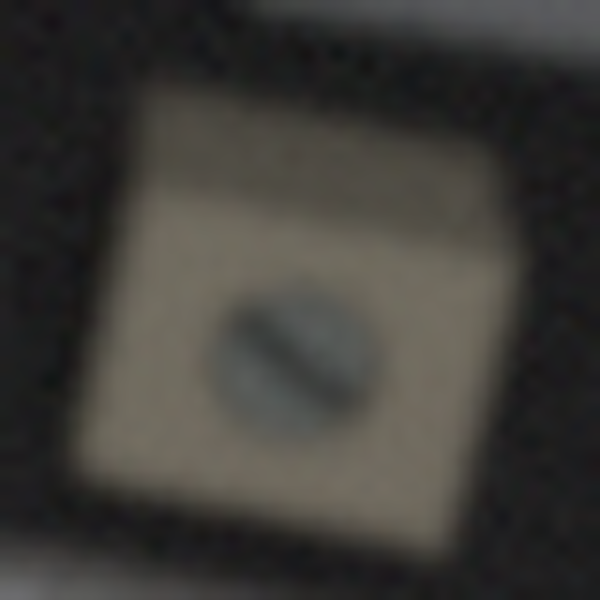

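View pics/drv_top.png

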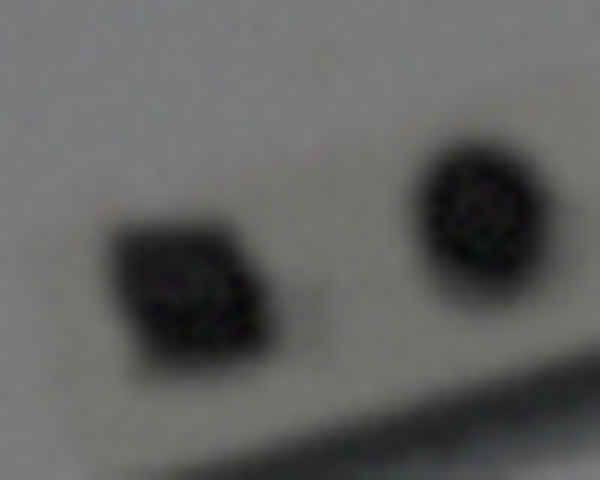

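View pics/screw_sc.png

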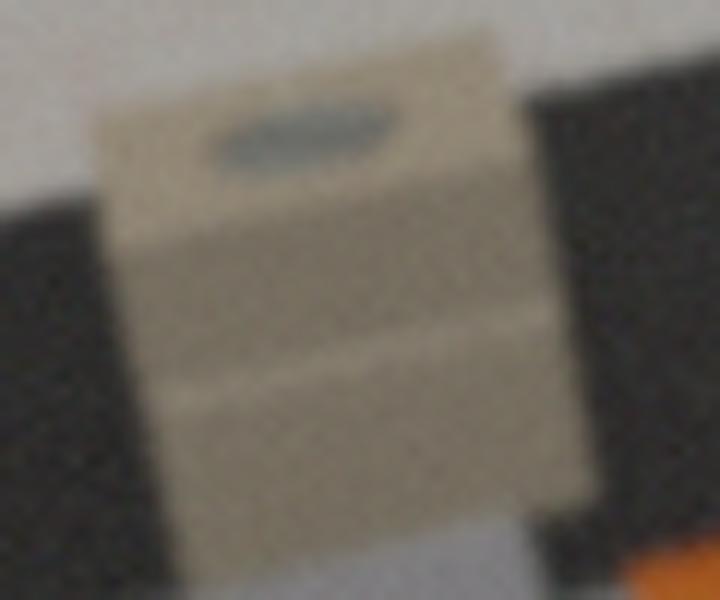

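```bash
python3 -m crank '[[0.005,0,-0.03,0],[0.0178,-0.0355,-0.008,0],[0.0178,-0.0355,-0.008,0],[0.0178,-0.0355,-0.008,0],[0.0178,-0.0355,-0.008,0]]'
python3 -m crank '[[0.0178,-0.0355,-0.008,0],[0.0178,-0.0355,-0.008,0],[0.0178,-0.0355,-0.008,0],[0.0178,-0.0355,-0.008,0],[0.0178,-0.0355,-0.008,0]]'
python3 -m crank '[[0.0178,-0.0355,-0.008,0],[0.0178,-0.0355,-0.008,0],[0,0,0,0]]'
python3 - <<'E'
from h import *
c=pickle.load(open("top0.pkl","rb"))
s=sense();print(s["joints"],s["tcp_pos"],s["ee_rot"],s["time_s"])
# screw
y=np.radians(-13.65);R=np.array([[np.cos(y),-np.sin(y),0],[np.sin(y),np.cos(y),0],[0,0,1]])
o=np.array([.558,-.2425,0]);a=np.radians(28);n=np.array([-np.sin(a),0,np.cos(a)]);M=c["world_from_camera"]
def hit(u,v,off):
    r=R.T@M[:3,:3]@np.array([(u-c["cx"])/c["fx"],(v-c["cy"])/c["fy"],1]);q=R.T@(M[:3,3]-o)
    return q+r*((.1394+off-n@q)/(n@r))
lx=np.array([np.cos(a),0,np.sin(a)])
for uv in((389.7,249.1),(385.67,245.67),(393.33,252.2)):
    p=hit(*uv,-.001);print(p,R@p+o,p@lx)
A=hit(385.67,245.67,-.001);B=hit(393.33,252.2,-.001);d=A-B;print("screw",np.arctan2(d@lx,d[1]))
E
```

```text
time_s: 0.52
tcp_pos: [0.2881, 0.4871, 0.2845]
ee_rot: [[-0.274, -0.962, -0.0], [-0.962, 0.274, -0.001], [0.001, 0.0, -1.0]]
wrist_force: [0.9, 0.8, -0.3]
gripper_width: 1.003
time_s: 0.93
tcp_pos: [0.4345, 0.3524, 0.3247]
ee_rot: [[-0.275, -0.961, -0.001], [-0.961, 0.275, -0.0], [0.0, 0.0, -1.0]]
wrist_force: [-0.3, 1.1, -0.4]
gripper_width: 0.998
time_s: 1.18
tcp_pos: [0.4962, 0.2962, 0.3416]
ee_rot: [[-0.282, -0.959, 0.002], [-0.959, 0.282, -0.0], [-0.0, -0.002, -1.0]]
wrist_force: [0.5, 1.1, 1.0]
gripper_width: 1.002
[ 46.95129652  14.07570386   5.78953137   0.1164288  -81.63767011
  26.66783762] [0.49624319 0.29624937 0.34161052] [[-2.81738473e-01 -9.59488293e-01  2.37672833e-03]
 [-9.59491194e-01  2.81738332e-01 -4.00822328e-04]
 [-2.85031145e-04 -2.39337698e-03 -9.99997095e-01]] 1.1833
[-0.06056736 -0.00210234  0.12454346] [ 0.49864721 -0.23024966  0.12454346] 0.004991811922485275
[-0.05299607  0.01304566  0.12856919] [ 0.50957943 -0.21731626  0.12856919] 0.013566828041707925
[-0.06743862 -0.01579649  0.12088994] [ 0.48873833 -0.24193547  0.12088994] -0.002790380201025641
screw 0.5158986039872295
```

```bash
for i in 1 2 ; do python3 -m crank '[[0,-0.0415,0,0],[0,-0.0415,0,0],[0,-0.0415,0,0],[0,-0.0415,0,0],[0,-0.0415,0,0]]'; done;  python3 -m crank '[[0,-0.0415,0,0],[0,-0.0415,0,0],[0,-0.0415,0,0],[0,0,0,0]]'; python3 -c "
from h import *
s=sense();print(s['joints'],s['tcp_pos'],s['ee_rot'],s['time_s'])"
```

```text
time_s: 1.6
tcp_pos: [0.6929, 0.2426, 0.3399]
ee_rot: [[-0.275, -0.961, -0.001], [-0.961, 0.275, -0.0], [0.001, 0.001, -1.0]]
wrist_force: [0.7, 1.1, 0.9]
gripper_width: 1.0
time_s: 2.02
tcp_pos: [0.8548, 0.1939, 0.3351]
ee_rot: [[-0.274, -0.962, 0.012], [-0.962, 0.274, 0.002], [-0.006, -0.011, -1.0]]
wrist_force: [-0.3, 5.5, 6.3]
gripper_width: 1.001
time_s: 2.35
tcp_pos: [0.9032, 0.1418, 0.2937]
ee_rot: [[-0.279, -0.958, 0.064], [-0.96, 0.28, 0.006], [-0.024, -0.06, -0.998]]
wrist_force: [-0.5, -0.8, -1.1]
gripper_width: 1.0
[  19.28438739   59.53567002   80.39134059    0.90969725 -107.25543424
   54.78655485] [0.90324258 0.14183411 0.29372064] [[-0.27865528 -0.95824041  0.06423819]
 [-0.96008857  0.27962263  0.00641298]
 [-0.02410763 -0.05988734 -0.99791399]] 2.35
```

```bash
python3 -m crank '[[0,-0.0415,0,0],[0,-0.0415,0,0],[0,-0.0415,0,0],[0,-0.0415,0,0],[0,0,0,0]]'; python3 -m crank '[[0,0.04,0,0],[0,0.04,0,0],[0,0.04,0,0],[0,0,0,0]]'; python3 -c "
from h import *
s=sense();print(s['joints'],s['tcp_pos'],s['ee_rot'],s['time_s'])"
```

```text
time_s: 2.77
tcp_pos: [0.9555, 0.0851, 0.2632]
ee_rot: [[-0.274, -0.949, 0.158], [-0.96, 0.279, 0.013], [-0.057, -0.148, -0.987]]
wrist_force: [-0.4, -1.1, -1.3]
gripper_width: 1.0
time_s: 3.1
tcp_pos: [0.8854, 0.1126, 0.2532]
ee_rot: [[-0.269, -0.953, 0.142], [-0.962, 0.273, 0.01], [-0.049, -0.134, -0.99]]
wrist_force: [0.8, 0.7, -1.9]
gripper_width: 0.997
[ 18.24534293  46.83201359  47.35709874   1.99650592 -82.58136954
  55.83771874] [0.88536275 0.11256412 0.25316618] [[-0.26874378 -0.95267773  0.14206311]
 [-0.96197801  0.27292665  0.01045686]
 [-0.04873482 -0.13385137 -0.98980237]] 3.1
```

```bash
for i in 1 2 ; do python3 -m crank '[[0.011,0.039,-0.007,0],[0.011,0.039,-0.007,0],[0.011,0.039,-0.007,0],[0.011,0.039,-0.007,0],[0.011,0.039,-0.007,0]]'; done;  python3 -m crank '[[0.011,0.039,-0.007,0],[0.011,0.039,-0.007,0],[0.011,0.039,-0.007,0],[0.011,0.039,-0.007,0],[0,0,0,0]]'; python3 -c "
from h import *
s=sense();print(s['joints'],s['tcp_pos'],s['ee_rot'],s['time_s'])"
```

```text
time_s: 3.52
tcp_pos: [0.6909, 0.1124, 0.2621]
ee_rot: [[-0.27, -0.949, 0.163], [-0.961, 0.276, 0.015], [-0.059, -0.153, -0.986]]
wrist_force: [-0.8, 1.6, 0.1]
gripper_width: 1.0
time_s: 3.93
tcp_pos: [0.4856, 0.1125, 0.2635]
ee_rot: [[-0.271, -0.949, 0.164], [-0.961, 0.277, 0.015], [-0.06, -0.153, -0.986]]
wrist_force: [-1.2, 0.6, 0.8]
gripper_width: 1.0
time_s: 4.35
tcp_pos: [0.3178, 0.1121, 0.2647]
ee_rot: [[-0.263, -0.951, 0.164], [-0.963, 0.27, 0.02], [-0.064, -0.153, -0.986]]
wrist_force: [1.5, 0.8, 0.6]
gripper_width: 1.001
[ 54.95760797 -16.43444781 -38.15123769   7.98569231 -62.09718654
  16.12750363] [0.31783964 0.11206872 0.26473348] [[-0.26289823 -0.95074655  0.1642118 ]
 [-0.96272409  0.26972068  0.02032463]
 [-0.06361489 -0.15274735 -0.98621569]] 4.35
```

```bash
python3 -m crank '[[0.01,0.035,-0.005,0],[0.01,0.035,-0.005,0],[0,0,0,0]]'; python3 -c "
from h import *
s=sense();print(s['joints'],s['tcp_pos'],s['ee_rot'],s['time_s'])"
```

```text
time_s: 4.6
tcp_pos: [0.2491, 0.1148, 0.2628]
ee_rot: [[-0.255, -0.953, 0.163], [-0.965, 0.263, 0.024], [-0.066, -0.152, -0.986]]
wrist_force: [-0.6, 0.4, 0.1]
gripper_width: 0.998
[ 72.58837827 -26.00043425 -43.60787421   9.203162   -68.49837118
  -0.79312298] [0.24910401 0.1147724  0.26283945] [[-0.25539665 -0.95292979  0.1633933 ]
 [-0.96461367  0.26259717  0.02373148]
 [-0.06552105 -0.15155047 -0.98627554]] 4.6
```

```bash
cat > kin.py <<'E'
import numpy as np
from scipy.optimize import least_squares
D=[([88.8425,22.0898,.379,-.03,-68.4087,-14.8155],[.17181,.60030,.22146]),
([46.951,14.076,5.790,.116,-81.638,26.668],[.49624,.29625,.34161]),
([19.284,59.536,80.391,.910,-107.255,54.787],[.90324,.14183,.29372]),
([18.245,46.832,47.357,1.997,-82.581,55.838],[.88536,.11256,.25317]),
([54.958,-16.434,-38.151,7.986,-62.097,16.128],[.31784,.11207,.26473]),
([72.588,-26.0,-43.608,9.203,-68.498,-.793],[.24910,.11477,.26284])]
def Ry(a):c,s=np.cos(a),np.sin(a);return np.array([[c,0,s],[0,1,0],[-s,0,c]])
def Rz(a):c,s=np.cos(a),np.sin(a);return np.array([[c,-s,0],[s,c,0],[0,0,1]])
def Rx(a):c,s=np.cos(a),np.sin(a);return np.array([[1,0,0],[0,c,-s],[0,s,c]])
def fk(q,k):
    q=np.radians(q);r0,z0,a2,a3,b3,L,d,d2=k
    p=np.array([r0,d,z0]);R=Ry(q[1]);p=p+R@[0,0,a2];R=R@Ry(-q[2]);p=p+R@[a3,0,b3]
    R=R@Rx(-q[3]*SG[0])@Ry(-q[4]);p=p+R@[L,0,0]+R@[0,d2,0];return Rz(q[0])@p,Rz(q[0])@R@[1,0,0]
SG=[1]
if __name__=="__main__":
  for sg in(1,-1):
    SG[0]=sg
    f=lambda k:np.concatenate([(fk(q,k)[0]-p) for q,p in D]+[[1e-3*k[0],1e-3*k[7],1e-3*k[4]]])
    r=least_squares(f,[0,.3,.4,.4,0,.3,-.16,0]);print(sg,r.x,np.abs(r.fun).max());print([fk(q,r.x)[1].round(3) for q,p in D])
E
python3 kin.py
```

```text
1 [-1.81322705e-05  1.60581758e-01  5.64905323e-01  4.21813188e-01
  1.29476603e-05  3.06457809e-01  5.45376271e-06 -1.59802623e-01] 0.00015980262266697195
[array([-0.001, -0.002, -1.   ]), array([ 0.002, -0.   , -1.   ]), array([ 0.064,  0.006, -0.998]), array([ 0.142,  0.01 , -0.99 ]), array([ 0.164,  0.02 , -0.986]), array([ 0.163,  0.024, -0.986])]
-1 [ 0.02061846 -0.15955539  0.55796351  0.42755412 -0.02679746 -0.04268875
 -0.43030227  0.25793606] 0.024215970134829234
[array([ 0.   , -0.002, -1.   ]), array([-0.001,  0.002, -1.   ]), array([ 0.054,  0.035, -0.998]), array([ 0.12 ,  0.076, -0.99 ]), array([-0.037,  0.161, -0.986]), array([-0.121,  0.113, -0.986])]
```

```bash
python3 -m crank '[[0.011,-0.025,-0.002,0],[0.017,-0.036,-0.002,0],[0.017,-0.036,-0.002,0],[0.017,-0.036,-0.002,0],[0.017,-0.036,-0.002,0]]';for i in 1 2 3; do python3 -m crank '[[0.017,-0.036,-0.001,0],[0.017,-0.036,-0.001,0],[0.017,-0.036,-0.001,0],[0.017,-0.036,-0.001,0],[0.017,-0.036,-0.001,0]]'; done
```

```text
time_s: 5.02
tcp_pos: [0.3839, -0.003, 0.2932]
ee_rot: [[-0.269, -0.949, 0.165], [-0.961, 0.275, 0.016], [-0.061, -0.154, -0.986]]
wrist_force: [0.9, 1.6, 0.4]
gripper_width: 0.998
time_s: 5.43
tcp_pos: [0.531, -0.1351, 0.3198]
ee_rot: [[-0.271, -0.949, 0.163], [-0.961, 0.277, 0.015], [-0.059, -0.152, -0.987]]
wrist_force: [0.3, 1.4, 1.0]
gripper_width: 0.997
time_s: 5.85
tcp_pos: [0.6779, -0.2661, 0.3471]
ee_rot: [[-0.27, -0.949, 0.163], [-0.961, 0.276, 0.014], [-0.059, -0.152, -0.987]]
wrist_force: [0.8, 0.0, 1.1]
gripper_width: 0.997
time_s: 6.27
tcp_pos: [0.8029, -0.3764, 0.3698]
ee_rot: [[-0.272, -0.948, 0.164], [-0.961, 0.278, 0.014], [-0.058, -0.154, -0.986]]
wrist_force: [1.7, -0.7, 1.4]
gripper_width: 0.999
```

```bash
for i in 1 2; do python3 -m crank '[[0.017,-0.036,-0.001,0],[0.017,-0.036,-0.001,0],[0.017,-0.036,-0.001,0],[0.017,-0.036,-0.001,0],[0.017,-0.036,-0.001,0]]'; done;python3 -c "
from h import *
s=sense();print(s['joints'],s['tcp_pos'],s['ee_rot'],s['time_s'])"
```

```text
time_s: 6.68
tcp_pos: [0.8408, -0.4477, 0.3351]
ee_rot: [[-0.276, -0.926, 0.257], [-0.961, 0.275, -0.041], [-0.033, -0.258, -0.966]]
wrist_force: [0.9, 0.4, 1.5]
gripper_width: 1.0
time_s: 7.1
tcp_pos: [0.8629, -0.5061, 0.3228]
ee_rot: [[-0.287, -0.889, 0.356], [-0.958, 0.266, -0.107], [-0.0, -0.372, -0.928]]
wrist_force: [0.6, 0.4, 0.4]
gripper_width: 1.001
[-21.79832185  58.6668361   80.65310668  -1.91177741 -90.23253783
  94.7574572 ] [ 0.86291192 -0.50611019  0.32284845] [[-2.86770976e-01 -8.89271663e-01  3.56312106e-01]
 [-9.57999165e-01  2.66232537e-01 -1.06573153e-01]
 [-8.93908076e-05 -3.71908787e-01 -9.28269274e-01]] 7.1
```

```bash
python3 -m crank '[[-0.024,-0.031,0.012,0],[-0.024,-0.031,0.012,0],[-0.024,-0.031,0.012,0],[-0.024,-0.031,0.012,0],[-0.024,-0.031,0.012,0]]';python3 -c "
from h import *
s=sense();print(s['joints'],s['tcp_pos'],s['ee_rot'],s['time_s'])"
```

```text
time_s: 7.52
tcp_pos: [0.9734, -0.3955, 0.2858]
ee_rot: [[-0.293, -0.857, 0.424], [-0.956, 0.256, -0.145], [0.016, -0.448, -0.894]]
wrist_force: [0.7, 0.1, 0.5]
gripper_width: 1.003
[-12.54558277  62.53926397  80.65617485   2.84440504 -81.66159158
  85.94734885] [ 0.97341165 -0.39553501  0.28578189] [[-0.29330693 -0.85693709  0.42382765]
 [-0.95589148  0.25565239 -0.1446144 ]
 [ 0.01557289 -0.44754965 -0.89412348]] 7.5167
```

```bash
for i in 1 2 3; do python3 -m crank '[[-0.039,0.0105,-0.006,0],[-0.039,0.0105,-0.006,0],[-0.039,0.0105,-0.006,0],[-0.039,0.0105,-0.006,0],[-0.039,0.0105,-0.006,0]]';done; python3 -m crank '[[-0.02,-0.031,0.015,0],[-0.02,-0.031,0.015,0],[-0.02,-0.031,0.015,0]]'; python3 -c "
from h import *
s=sense();print(s['joints'],s['tcp_pos'],s['ee_rot'],s['time_s'])"
```

```text
time_s: 7.93
tcp_pos: [0.9728, -0.1997, 0.2881]
ee_rot: [[-0.294, -0.857, 0.424], [-0.956, 0.256, -0.145], [0.016, -0.448, -0.894]]
wrist_force: [-0.2, 0.1, 0.8]
gripper_width: 0.997
time_s: 8.35
tcp_pos: [0.9724, 0.0046, 0.2881]
ee_rot: [[-0.294, -0.857, 0.424], [-0.956, 0.256, -0.145], [0.016, -0.447, -0.894]]
wrist_force: [-0.1, 0.6, 0.0]
gripper_width: 1.005
time_s: 8.77
tcp_pos: [0.9719, 0.2085, 0.2885]
ee_rot: [[-0.294, -0.857, 0.424], [-0.956, 0.257, -0.145], [0.016, -0.447, -0.894]]
wrist_force: [1.3, -0.2, 0.3]
gripper_width: 0.996
time_s: 9.02
tcp_pos: [1.0229, 0.2191, 0.2802]
ee_rot: [[-0.288, -0.844, 0.453], [-0.958, 0.249, -0.145], [0.009, -0.475, -0.88]]
wrist_force: [43.6, -8.2, 75.9]
gripper_width: 0.997
[ 25.99791986  65.91179928  80.6922338   19.29702391 -83.79653013
  48.89244889] [1.022947   0.21905952 0.28024104] [[-0.28775073 -0.84375808  0.45306934]
 [-0.95766141  0.24897156 -0.14456066]
 [ 0.00917285 -0.47548446 -0.8796763 ]] 9.0167
```

```bash
python3 -m crank '[[0.003,0.012,-0.007,0]]'
python3 - <<'E'
from h import *
s=sense();print(s['joints'],s['tcp_pos'],s['wrist_force'],s['ee_rot'],s['time_s'])
R=s['ee_rot'];p=s['tcp_pos']
tz=R[:,2];az=np.degrees(np.arctan2(tz[1],tz[0]));print("az",az,np.degrees(np.arccos(-tz[2])))
g=np.array([.6074,.2221,.152]) # grasp
T=g+.019*tz
W=T-.12*tz # standoff
print("TCP grasp",T,"standoff",W,"delta tool",R.T@(W-p), R.T@(T-W))
# turn about tool z to make x horizontal
print("turn", np.arctan2(R[2,0],R[2,1]), )
E
```

```text
time_s: 9.1
tcp_pos: [1.0212, 0.221, 0.234]
ee_rot: [[-0.29, -0.861, 0.417], [-0.956, 0.245, -0.158], [0.034, -0.445, -0.895]]
wrist_force: [9.2, 3.4, -14.3]
gripper_width: 1.0
[ 26.07687231  63.97457392  70.3785927   19.4046233  -78.27381693
  46.58719649] [1.02115148 0.22095009 0.23396029] [  9.18484086   3.44246679 -14.33332285] [[-0.2900402  -0.86142346  0.41692482]
 [-0.95641506  0.24548966 -0.15812987]
 [ 0.03386604 -0.44461719 -0.89508024]] 9.1
az -20.770569255711063 26.481261411187514
TCP grasp [0.61532157 0.21909553 0.13499348] standoff [0.56529059 0.23807112 0.2424031 ] delta tool [ 0.1161291   0.39313848 -0.20032406] [5.46958265e-18 1.00459161e-17 1.20000000e-01]
turn 3.0655704518964213
```

```bash
python3 -m crank '[[0,0,0,0],[0,0,0,0]]'
python3 - <<'E'
from h import *
s=sense();print(s['joints'],s['wrist_force'],s['time_s'])
R=s['ee_rot'];p=s['tcp_pos']
tz=R[:,2];print("az",np.degrees(np.arctan2(tz[1],tz[0])),np.degrees(np.arccos(-tz[2])))
g=np.array([.6074,.2221,.152]);T=g+.019*tz;W=T-.12*tz
print("T",T,"W",W,"up dir",R.T@[0,0,1],"inward",R.T@(W-p))
E
```

```text
time_s: 9.27
tcp_pos: [1.0147, 0.2189, 0.2614]
ee_rot: [[-0.29, -0.855, 0.43], [-0.957, 0.248, -0.152], [0.023, -0.455, -0.89]]
wrist_force: [0.6, 0.2, 3.3]
gripper_width: 0.996
[ 26.13973146  61.87503463  69.31423866  19.41443188 -78.39953205
  46.61211539] [0.62231133 0.17661073 3.32223351] 9.2667
az -19.446688442823245 27.118937869932388
T [0.61556685 0.21921652 0.13508882] W [0.56398674 0.237428   0.24189628] up dir [ 0.0232223  -0.45524722 -0.89006219] inward [ 0.11241232  0.39887338 -0.17916494]
```

```bash
python3 -m crank '[[0.009,0.033,-0.015,0],[0.0094,0.0333,-0.015,0],[0.0094,0.0333,-0.015,0],[0.0094,0.0333,-0.015,0],[0.0094,0.0333,-0.015,0]]' 0.06; python3 -m crank '[[0.0094,0.0333,-0.015,0],[0.0094,0.0333,-0.015,0],[0.0094,0.0333,-0.015,0],[0.0094,0.0333,-0.015,0],[0.0094,0.0333,-0.015,0]]'; python3 -m crank '[[0.0094,0.0333,-0.015,0],[0.0094,0.0333,-0.015,0],[0,0,0,0]]'
python3 - <<'E'
from h import *
s=sense();print(s['joints'],s['wrist_force'],s['time_s'])
R=s['ee_rot'];p=s['tcp_pos']
tz=R[:,2];print("az",np.degrees(np.arctan2(tz[1],tz[0])),np.degrees(np.arccos(-tz[2])))
g=np.array([.6074,.2221,.152]);T=g+.019*tz
print("toT",R.T@(T-p))
for n in("scene","top"):
    c=capture(n);pickle.dump(c,open(n+"1.pkl","wb"))
    u,v=map(int,proj(c,g));crop(c,u-50,v-40,u+50,v+40,6 if n=="scene" else 6,f"pics/{n}1.png")
E
```

```text
time_s: 9.68
tcp_pos: [0.8761, 0.2301, 0.2991]
ee_rot: [[-0.293, -0.825, 0.484], [-0.956, 0.263, -0.13], [-0.02, -0.501, -0.865]]
wrist_force: [0.0, 0.6, 1.5]
gripper_width: 0.735
time_s: 10.1
tcp_pos: [0.6898, 0.2418, 0.2831]
ee_rot: [[-0.292, -0.826, 0.482], [-0.956, 0.265, -0.125], [-0.025, -0.497, -0.867]]
wrist_force: [-0.3, 0.6, 1.3]
gripper_width: 0.689
time_s: 10.35
tcp_pos: [0.6107, 0.2447, 0.2747]
ee_rot: [[-0.29, -0.83, 0.476], [-0.957, 0.263, -0.124], [-0.022, -0.492, -0.87]]
wrist_force: [-0.7, -0.7, -0.7]
gripper_width: 0.689
[ 44.85450183  13.34288932 -22.51449373  37.19031508 -44.55694599
   3.14412264] [-0.74281936 -0.67697497 -0.72266917] 10.35
az -14.616638740018498 29.495603908258115
toT [0.02523933 0.05714004 0.12705976]
```

View pics/scene1.png

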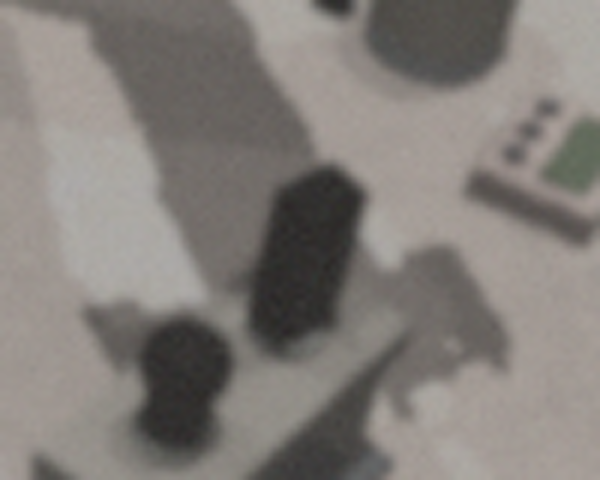

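View pics/top1.png

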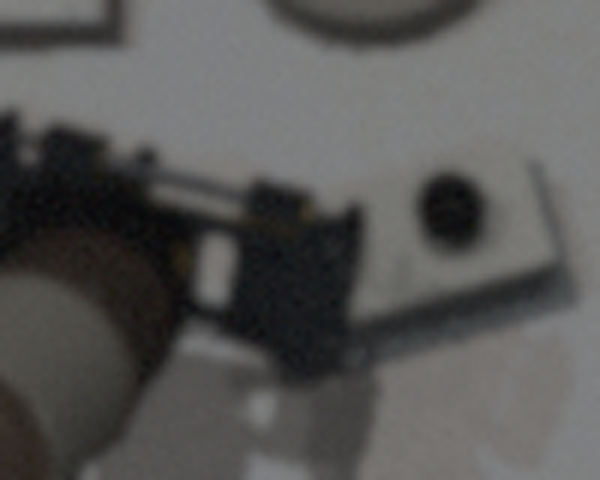

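```bash
python3 -m crank '[[0.0125,0.0285,0.0035,0],[0.0125,0.0285,0.0035,0],[0,0,0.02,0],[0,0,0.03,0],[0,0,0,0]]'
python3 - <<'E'
from h import *
s=sense()
R=s['ee_rot'];p=s['tcp_pos'];tz=R[:,2]
g=np.array([.6074,.2221,.152]);T=g+.019*tz
print("toT",R.T@(T-p))
c=capture("top");u,v=map(int,proj(c,g));crop(c,u-50,v-40,u+50,v+40,6,"pics/top2.png")
c=capture("scene");u,v=map(int,proj(c,g));crop(c,u-50,v-40,u+50,v+40,6,"pics/scene2.png")
E
```

```text
time_s: 10.87
tcp_pos: [0.585, 0.2246, 0.1836]
ee_rot: [[-0.295, -0.836, 0.462], [-0.956, 0.26, -0.139], [-0.004, -0.483, -0.876]]
wrist_force: [-0.0, -1.0, -0.0]
gripper_width: 0.69
toT [-0.00408542 -0.00412178  0.05733207]
```

View pics/top2.png

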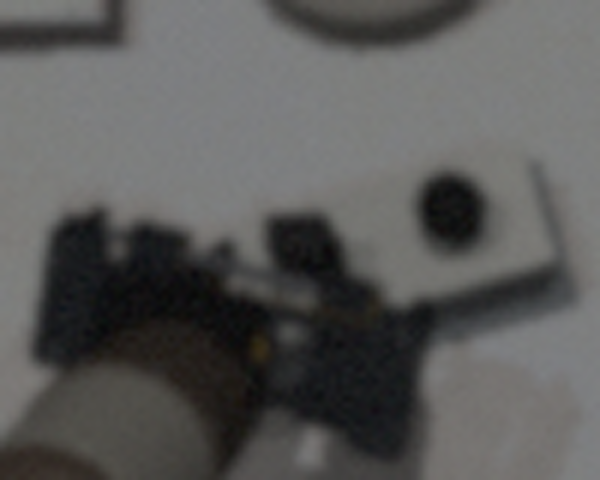

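View pics/scene2.png

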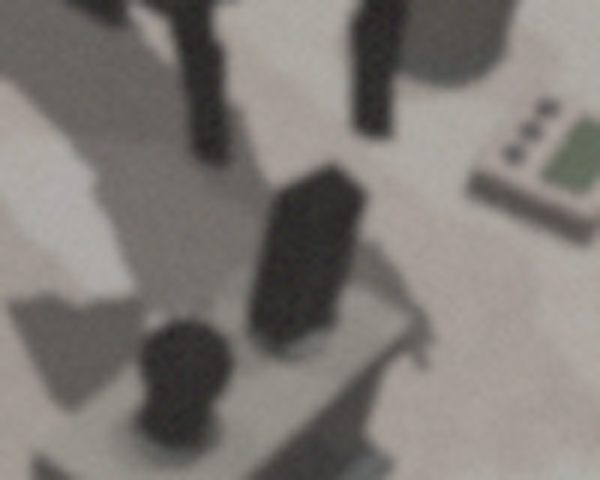

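```bash
python3 -m crank '[[-0.004,-0.004,0.015,0],[0,0,0.021,0],[0,0,0.02,0],[0,0,0,0],[0,0,0,0]]'
python3 - <<'E'
from h import *
s=sense()
R=s['ee_rot'];p=s['tcp_pos'];tz=R[:,2]
g=np.array([.6074,.2221,.152]);T=g+.019*tz
print("toT",R.T@(T-p),s['wrist_force'])
c=capture("scene");u,v=map(int,proj(c,g));crop(c,u-50,v-40,u+50,v+40,6,"pics/scene3.png")
E
```

```text
time_s: 11.38
tcp_pos: [0.612, 0.2174, 0.1339]
ee_rot: [[-0.294, -0.839, 0.458], [-0.956, 0.257, -0.143], [0.002, -0.48, -0.877]]
wrist_force: [-0.0, 0.4, -0.1]
gripper_width: 0.687
toT [-0.00310139 -0.00359651  0.00037035] [-0.04129156  0.35142043 -0.10746724]
```

View pics/scene3.png

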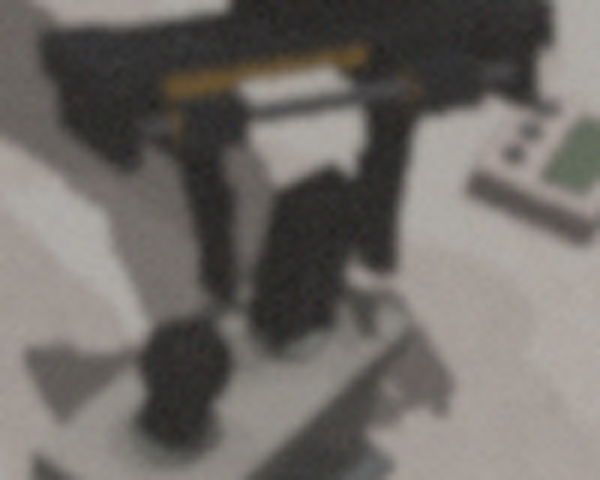

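```bash
python3 -m crank '[[-0.003,-0.003,0,0],[0,0,0,0],[0,0,0,0],[0,0,0,0],[0,0,0,0]]' 0.0;  python3 -m crank '[[0,0,0,0],[0,0,0,0],[0,0,0,0]]'
python3 - <<'E'
from h import *
s=sense()
R=s['ee_rot'];p=s['tcp_pos'];tz=R[:,2];print(s["moment"],s["joints"])
g=np.array([.6074,.2221,.152]);T=g+.019*tz
print("toT",R.T@(T-p),s['gripper_width']*87, "up",R.T@[0,0,1])
ex=np.array([tz[0],tz[1],0]);ex/=np.linalg.norm(ex);print("-ex in tool",R.T@-ex)
c=capture("scene");u,v=map(int,proj(c,g));crop(c,u-50,v-40,u+50,v+40,6,"pics/scene4.png")
E
```

```text
time_s: 11.85
tcp_pos: [0.6125, 0.2193, 0.1321]
ee_rot: [[-0.292, -0.842, 0.454], [-0.956, 0.254, -0.144], [0.006, -0.476, -0.879]]
wrist_force: [-1.5, 1.7, 2.1]
gripper_width: 0.415
time_s: 12.1
tcp_pos: [0.6126, 0.2191, 0.1321]
ee_rot: [[-0.292, -0.842, 0.454], [-0.956, 0.254, -0.144], [0.006, -0.476, -0.879]]
wrist_force: [-1.9, 2.7, 4.5]
gripper_width: 0.413
[0.72234261 0.76533288 0.22078822] [ 37.55040448  20.5250092  -38.11308334  60.06124678 -26.83268341
 -18.08639946]
toT [-0.00122515 -0.00436665 -0.00128378] 35.91335188133506 up [ 0.00606101 -0.47641554 -0.87919935]
-ex in tool [-0.01118436  0.87912821 -0.47645409]
```

View pics/scene4.png

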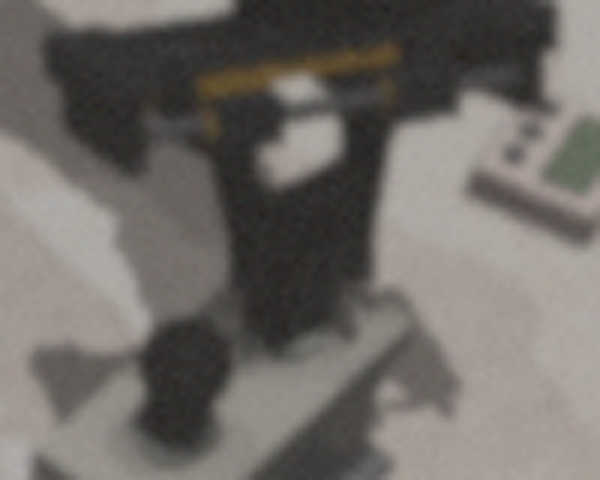

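```bash
python3 -m crank '[[0,0,0,0],[0,0,0,0],[0,-0.004,0,-0.09],[0,0,0,-0.09],[0,0,0,0]]' 0.046;  python3 -m crank '[[0,0,0,0],[0,0,0,0],[0,0,0,0],[0,0,0,0]]' 0.0
python3 - <<'E'
from h import *
s=sense()
R=s['ee_rot'];p=s['tcp_pos'];tz=R[:,2];print(s["moment"],s["joints"])
g=np.array([.6074,.2221,.152]);T=g+.019*tz
print("toT",R.T@(T-p),s['gripper_width']*87, "up",R.T@[0,0,1])
E
```

```text
time_s: 12.57
tcp_pos: [0.6148, 0.2158, 0.1316]
ee_rot: [[-0.138, -0.882, 0.45], [-0.986, 0.079, -0.149], [0.096, -0.464, -0.881]]
wrist_force: [-0.6, 0.3, -0.5]
gripper_width: 0.52
time_s: 12.9
tcp_pos: [0.6161, 0.2205, 0.1326]
ee_rot: [[-0.135, -0.881, 0.453], [-0.987, 0.079, -0.139], [0.086, -0.466, -0.88]]
wrist_force: [3.4, 5.7, -5.2]
gripper_width: 0.391
[2.32663138 0.49942558 0.93894034] [ 37.46802986  20.72789229 -37.54243327  59.33529129 -26.65590975
  -6.93302702]
toT [ 0.00123444 -0.00127597 -0.00219728] 34.0023291874833 up [ 0.086221   -0.46618859 -0.88047382]
```

```bash
python3 -m crank '[[0,0,0,0.06],[0,0,0,0.06],[0,0,0,0.06],[0,0,0,0],[0,0,0,0]]'
python3 - <<'E'
from h import *
s=sense()
R=s['ee_rot'];p=s['tcp_pos'];tz=R[:,2];print(s["moment"])
g=np.array([.6074,.2221,.152]);T=g+.019*tz
print("toT",R.T@(T-p),s['gripper_width']*87, "up",R.T@[0,0,1])
c=capture("scene");u,v=map(int,proj(c,g));crop(c,u-50,v-40,u+50,v+40,6,"pics/scene5.png")
E
```

```text
time_s: 13.32
tcp_pos: [0.6157, 0.2182, 0.1329]
ee_rot: [[-0.291, -0.843, 0.453], [-0.957, 0.253, -0.144], [0.007, -0.475, -0.88]]
wrist_force: [1.9, 3.5, -2.4]
gripper_width: 0.367
[1.32156779 0.50653721 0.51275203]
toT [-0.00119852 -0.00106575 -0.0021204 ] 31.966416723988996 up [ 0.00654148 -0.47506717 -0.87992522]
```

View pics/scene5.png

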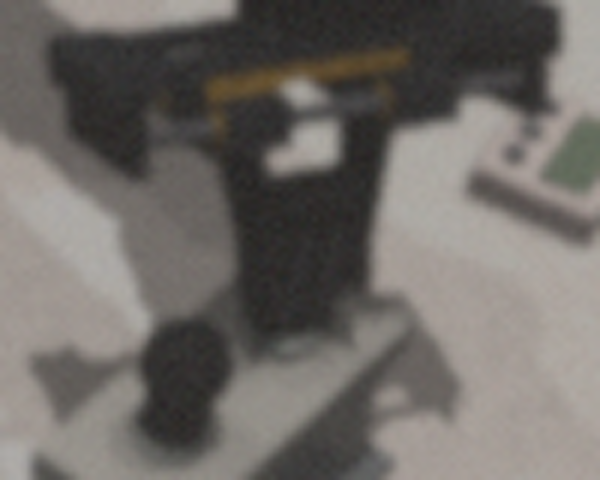

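```bash
python3 -m crank '[[0,-0.005,-0.009,0],[0.0001,-0.0085,-0.0158,0],[0.0002,-0.0095,-0.0176,0],[0.0001,-0.0085,-0.0158,0],[0,0,0,0]]'; python3 -m crank '[[0,-0.001,-0.002,0],[0,0,0,0]]'
python3 - <<'E'
from h import *
s=sense()
R=s['ee_rot'];p=s['tcp_pos'];tz=R[:,2];print(s["moment"])
ex=np.array([tz[0],tz[1],0]);ex/=np.linalg.norm(ex)
print("d",p-[.6157,.2182,.1329],s['gripper_width']*87, "up",R.T@[0,0,1],"-ex",R.T@-ex)
c=capture("scene");u,v=map(int,proj(c,p));crop(c,u-50,v-40,u+50,v+40,6,"pics/scene6.png")
E
```

```text
time_s: 13.78
tcp_pos: [0.6166, 0.2186, 0.2027]
ee_rot: [[-0.293, -0.84, 0.456], [-0.956, 0.256, -0.143], [0.004, -0.478, -0.878]]
wrist_force: [-0.5, 0.4, -1.4]
gripper_width: 0.366
time_s: 13.95
tcp_pos: [0.6159, 0.2182, 0.2016]
ee_rot: [[-0.292, -0.842, 0.454], [-0.956, 0.254, -0.144], [0.006, -0.476, -0.879]]
wrist_force: [0.8, 3.9, 0.0]
gripper_width: 0.37
[1.69887533 0.23930752 0.56541672]
d [ 1.88318010e-04 -2.06075957e-05  6.86571714e-02] 32.183097857308155 up [ 0.00563237 -0.47594608 -0.87945642] -ex [-0.0104068   0.87939485 -0.47597941]
```

View pics/scene6.png

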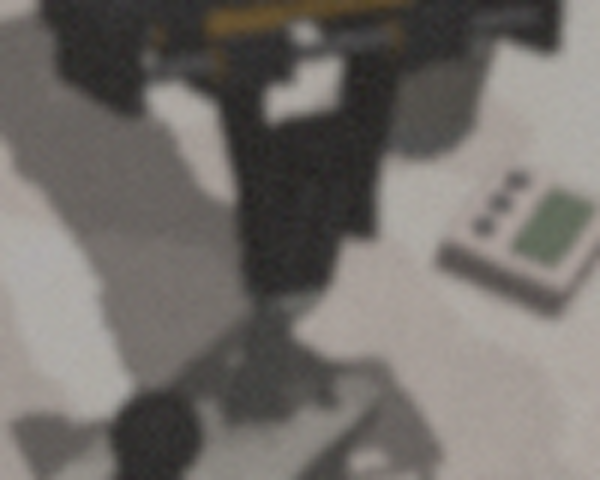

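```bash
python3 -m crank '[[0,-0.0014,-0.0026,0],[0,0,0,0],[-0.0001,0.0140,-0.0066,0],[-0.0001,0.007,-0.0034,0],[-0.0001,0.007,-0.0034,0]]'
python3 - <<'E'
from h import *
s=sense()
p=s['tcp_pos'];print(s["moment"])
c=capture("scene");u,v=map(int,proj(c,p));crop(c,u-50,v-40,u+50,v+40,6,"pics/scene7.png")
E
```

```text
time_s: 14.42
tcp_pos: [0.586, 0.2276, 0.2014]
ee_rot: [[-0.292, -0.843, 0.452], [-0.956, 0.254, -0.144], [0.007, -0.474, -0.88]]
wrist_force: [6.2, 4.3, -5.5]
gripper_width: 0.365
[ 2.19064538 -0.7885066   1.05377256]
```

View pics/scene7.png

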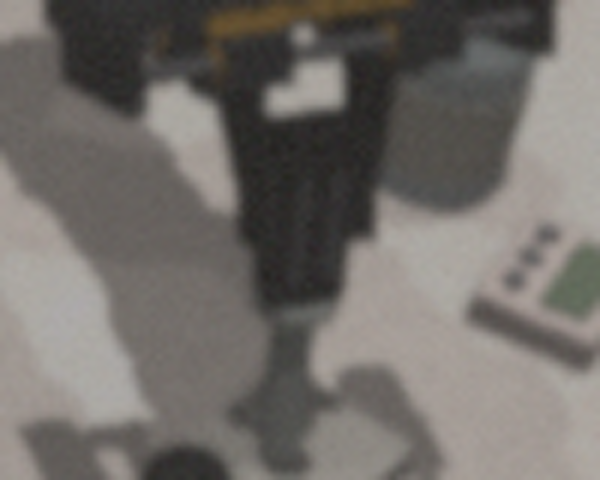

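```bash
python3 -m crank '[[-0.0001,0.0105,-0.0027,0],[-0.0001,0.0105,-0.0027,0],[0,0.0097,-0.001,0],[0,0.0097,-0.0008,0],[0,0,0,0]]'
python3 - <<'E'
from h import *
s=sense()
p=s['tcp_pos'];print(s["moment"]);tz=s["ee_rot"][:,2]
c=capture("scene");pickle.dump(c,open("sc8.pkl","wb"));u,v=map(int,proj(c,p));crop(c,u-50,v-40,u+50,v+40,6,"pics/scene8.png")
# expected tip if aligned, 
g=p-.019*tz
for L in(.05,.086+.0-.0,.14):
    print(L,np.array(proj(c,g+L*tz))-[u-50,v-40])
E
```

```text
time_s: 14.88
tcp_pos: [0.5483, 0.2394, 0.1891]
ee_rot: [[-0.289, -0.843, 0.453], [-0.957, 0.251, -0.144], [0.008, -0.475, -0.88]]
wrist_force: [2.7, 4.5, -0.2]
gripper_width: 0.37
[2.16260324 0.48656781 1.00077813]
0.05 [51.00970977 52.52232066]
0.086 [51.29298211 66.18942702]
0.14 [51.7064085  86.13610552]
```

View pics/scene8.png

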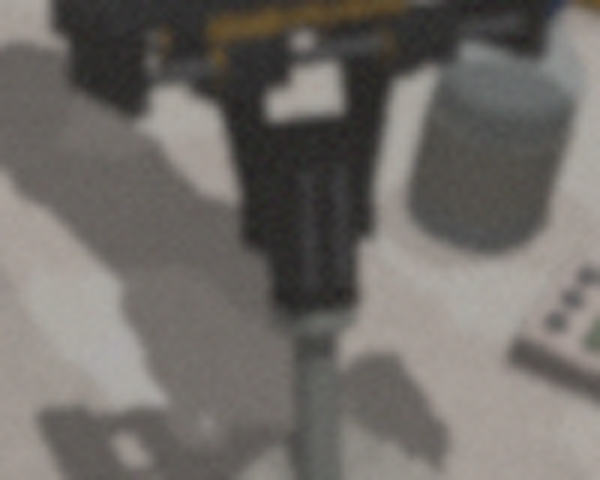

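```bash
python3 -m crank '[[0,0,-0.02,0],[0,0,-0.03,0],[0,0,-0.03,0],[0,0,0,0],[0,0,0,0]]'
python3 - <<'E'
from h import *
s=sense()
R=s["ee_rot"];p=s['tcp_pos'];print(s["moment"]);tz=R[:,2];g=p-.019*tz
c=capture("scene");pickle.dump(c,open("sc9.pkl","wb"));u,v=map(int,proj(c,g+.08*tz));crop(c,u-50,v-40,u+50,v+40,6,"pics/scene9.png")
for L in(0.05,.14): print((np.array(proj(c,g+L*tz))-[u-50,v-40])*6)
q=(cloud(c,u-40,v-60,u+40,v+50)-g)@R
m=(abs(q[:,0])<.03)&(abs(q[:,1])<.04)&(q[:,2]>.058)&(q[:,2]<.15)
q=q[m];print(len(q))
for a in np.arange(.055,.15,.01):
    k=q[(q[:,2]>a)&(q[:,2]<a+.01)]
    if len(k)>3: print(round(a,3),len(k),np.median(k,0).round(4),k[:,0].min().round(4),k[:,0].max().round(4))
E
```

```text
time_s: 15.35
tcp_pos: [0.5116, 0.2483, 0.2599]
ee_rot: [[-0.295, -0.842, 0.451], [-0.955, 0.255, -0.149], [0.011, -0.475, -0.88]]
wrist_force: [0.6, 0.2, -2.4]
gripper_width: 0.367
[ 0.38234857  1.23407243 -0.04223504]
[302.1399571  168.77223275]
[305.5980566  380.96101623]
232
0.055 23 [ 0.0024 -0.0125  0.0616] -0.0071 0.0091
0.065 30 [ 0.0025 -0.0133  0.0699] -0.0063 0.0081
0.075 28 [ 0.0019 -0.0134  0.0798] -0.0056 0.0087
0.085 28 [ 0.0022 -0.013   0.0905] -0.0057 0.0085
0.095 27 [ 0.0026 -0.0138  0.0997] -0.0065 0.0083
0.105 30 [ 0.0025 -0.0135  0.1106] -0.0096 0.0087
0.115 25 [ 0.0022 -0.0129  0.1196] -0.0089 0.0083
0.125 31 [-0.0011 -0.0086  0.1303] -0.0107 0.0086
0.135 10 [ 0.0002 -0.009   0.1361] -0.0099 0.0073
```

View pics/scene9.png

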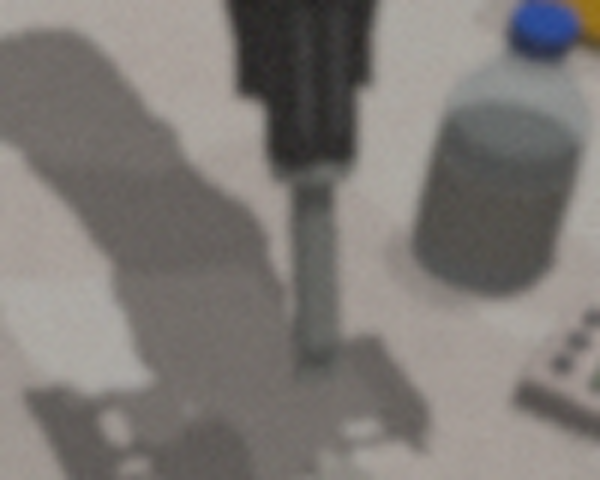

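Run:
```python
from h import *
y=np.radians(-13.65);R=np.array([[np.cos(y),-np.sin(y),0],[np.sin(y),np.cos(y),0],[0,0,1]])
o=np.array([.558,-.2425,0]);a=np.radians(28);n=np.array([-np.sin(a),0,np.cos(a)])
c=pickle.load(open("scene0.pkl","rb"));M=c["world_from_camera"]
def hit(u,v,off):
    r=R.T@M[:3,:3]@np.array([(u-c["cx"])/c["fx"],(v-c["cy"])/c["fy"],1]);q=R.T@(M[:3,3]-o)
    return q+r*((.1394+off-n@q)/(n@r))
for uv in((240.25,271.25),):
    p=hit(*uv,-.0005);print(p,R@p+o)
# housing corners seen in scene crop: front-top-left etc
for uv in((95,110),(492,28),(525,155),(110,235)):
    p=hit(215+uv[0]/12,260+uv[1]/12,0);print(p,p[0]*np.cos(a)+p[2]*np.sin(a))
c=pickle.load(open("top0.pkl","rb"));M=c["world_from_camera"]
for uv in((75,475),(440,545),(525,255),(140,190)):
    p=hit(370+uv[0]/15,225+uv[1]/15,0);print("t",p)
```

```text
[-0.06024802  0.00179999  0.12527954] [ 0.49987843 -0.22653291  0.12527954]
[-0.08996141 -0.03584207  0.11004694] -0.027767299322167982
[-0.08744726  0.0425423   0.11138373] -0.024919852375576895
[-0.03105075  0.04047503  0.14137029] 0.03895314841386707
[-0.03643145 -0.03678197  0.13850932] 0.03285912413147968
t [-0.09220763  0.03812845  0.1088526 ]
t [-0.09087455 -0.04162215  0.10956141]
t [-0.03077168 -0.04365744  0.14151867]
t [-0.03374928  0.03878192  0.13993545]
```

```bash
cat > ik.py <<'E'
from h import *
from kin import Ry,Rz,Rx
from scipy.spatial.transform import Rotation as Ro
from scipy.optimize import least_squares
K=[0,.160582,.564905,.421813,0,.306458,0,-.159803]
LO=np.array([-179.83,-69.29,-61.27,-181.25,-171.15,-177.46]);HI=np.array([179.83,118.12,80.66,117.63,-9.14,177.46])
def fk(qd,C,sg):
    q=np.radians(qd);p=np.array([0,0,K[1]]);R=Ry(q[1]);p=p+R@[0,0,K[2]];R=R@Ry(-q[2]);p=p+R@[K[3],0,0]
    R=R@Rx(-q[3])@Ry(-q[4]);p=p+R@[K[5],K[7],0];return Rz(q[0])@p,Rz(q[0])@R@Rx(sg*q[5])@C
def calib():
    import numpy as np
    A=[([88.8425448,22.0897636,.378872,-.029853,-68.40866,-14.8155],np.array([[-.275367811,-.961338802,-.000526],[-.961336562,.275368307,-.002076],[.00214,-.0000656,-.9999977]])),
    ([19.28438739,59.53567002,80.39134,.90969725,-107.25543424,54.78655485],np.array([[-.27865528,-.95824041,.06423819],[-.96008857,.27962263,.00641298],[-.02410763,-.05988734,-.99791399]])),
    ([72.58837827,-26.00043425,-43.60787421,9.203162,-68.49837118,-.79312298],np.array([[-.25539665,-.95292979,.1633933],[-.96461367,.26259717,.02373148],[-.06552105,-.15155047,-.98627554]]))]
    for sg in(1,-1):
        Cs=[fk(q,np.eye(3),sg)[1].T@R for q,R in A]
        e=max(abs(Cs[0]-Cs[i]).max() for i in(1,2))
        if e<.02:return Cs[0],sg,e
C,SG,E=calib()
def ik(p,R,q0):
    def f(q):
        a,B=fk(q,C,SG);return np.r_[(a-p)*10,Ro.from_matrix(B.T@R).as_rotvec()]
    r=least_squares(f,np.clip(q0,LO+.01,HI-.01),bounds=(LO,HI));return r.x,np.abs(r.fun).max()
E
python3 - <<'E'
from ik import *
print(SG,E,C.round(3))
s=sense();R=s["ee_rot"];p=s["tcp_pos"];tz=R[:,2]
off=np.array([.001,-.005,.121])
q,e=ik(p,R,s["joints"]);print("now",q.round(1),s["joints"].round(1),e)
mouth=np.array([.4999,-.2265,.1253]);n=np.array([-.456,.111,.883])
# path to above mouth
for f in np.linspace(0,1,6):
    Rt=R@Rz(.44*f);tip=mouth+.03*n;T=tip-Rt@off;P=p+(T-p)*f;q,e=ik(P,Rt,q);print(f,P.round(3),q.round(1),e)
for t in np.linspace(.44,1.65,5):
    Rt=R@Rz(t);tip=mouth-.012*n;T=tip-Rt@off;q,e=ik(T,Rt,q);print(round(t,2),T.round(3),q.round(1),e)
Rt=R@Rz(.44);print("to above:",R.T@(mouth+.03*n-Rt@off-p))
E
```

```text
-1 1.0282426619109958e-06 [[ 0.  0.  1.]
 [-0.  1. -0.]
 [-1. -0.  0.]]
now [ 53.6   7.2 -32.2  37.5 -47.8  -5.7] [ 53.6   7.2 -32.2  37.5 -47.8  -5.7] 1.4883694190401703e-15
0.0 [0.511 0.248 0.258] [ 53.6   7.2 -32.2  37.5 -47.8  -5.7] 1.4883694190401703e-15
0.2 [0.495 0.158 0.258] [ 47.5   0.6 -39.8  38.4 -44.2  -6.3] 1.276130550610309e-13
0.4 [0.478 0.068 0.258] [ 39.   -5.1 -45.1  38.1 -40.4  -3.5] 8.326672684688674e-15
0.6000000000000001 [ 0.462 -0.022  0.257] [ 27.9  -9.1 -47.8  35.4 -36.4   3.8] 7.116536526741157e-11
0.8 [ 0.445 -0.111  0.257] [ 14.5 -10.5 -47.1  28.8 -32.5  16.8] 3.3306690738754696e-15
1.0 [ 0.429 -0.201  0.256] [ -0.4  -8.7 -42.   16.8 -30.7  35.6] 5.551115123125783e-15
0.44 [ 0.448 -0.206  0.219] [ -1.8  -4.  -45.1  20.5 -23.   32.5] 9.992007221626409e-15
0.74 [ 0.45  -0.205  0.22 ] [ -1.7  -3.9 -45.   20.6 -23.   15. ] 1.0664223781227481e-16
1.04 [ 0.451 -0.205  0.22 ] [ -1.6  -3.8 -44.8  20.6 -23.2  -2.4] 1.1069575543438764e-15
1.35 [ 0.452 -0.205  0.221] [ -1.6  -3.7 -44.5  20.5 -23.3 -19.6] 1.6653345369377348e-15
1.65 [ 0.454 -0.205  0.222] [ -1.6  -3.6 -44.3  20.3 -23.4 -36.7] 3.0531133177191805e-15
to above: [ 0.45282696 -0.04384424  0.03262495]
```

```bash
for i in 1 2; do python3 -m crank '[[0.041,-0.004,0.001,0],[0.041,-0.004,0.001,0],[0.041,-0.004,0.001,0],[0.041,-0.004,0.001,0],[0.041,-0.004,0.001,0]]'; done; python3 -m crank '[[0.02,-0.002,0.004,0.11],[0.01,0,0.005,0.11],[0,0,0,0.11],[0,0,0,0.11],[0,0,0,0]]'
cat > tip.py <<'E'
from h import *
mouth=np.array([.4999,-.2265,.1253]);n=np.array([-.456,.111,.883])
ly=np.array([.236,.972,0]);lx=np.cross(ly,n)
def rep(name=None,off=(.001,-.005,.121)):
    s=sense();R=s["ee_rot"];p=s["tcp_pos"];tip=p+R@np.array(off);d=tip-mouth
    print("t",round(s["time_s"],2),"tip in mouth x,y,z mm",(np.array([d@lx,d@ly,d@n])*1000).round(2),"toolx in lock: ang",np.arctan2(-R[:,0]@lx,-R[:,0]@ly).round(3),"axis err",np.array([R[:,2]@lx,R[:,2]@ly]).round(3))
    print("F lock",np.array([s["wrist_force"]@v for v in(lx,ly,n)]).round(1),"M",s["moment"].round(2),"w",s["gripper_width"]*87)
    print("lock axes in tool: lx",(R.T@lx).round(3),"ly",(R.T@ly).round(3),"n",(R.T@n).round(3))
    if name:
        c=capture("scene");u,v=map(int,proj(c,mouth));crop(c,u-50,v-40,u+50,v+40,6,name);return c,s
E
python3 -c "
from tip import *
c,s=rep('pics/m1.png');pickle.dump((c,s),open('m1.pkl','wb'))"
```

```text
time_s: 15.82
tcp_pos: [0.469, 0.0442, 0.2639]
ee_rot: [[-0.295, -0.845, 0.447], [-0.955, 0.254, -0.151], [0.015, -0.472, -0.882]]
wrist_force: [1.5, -0.4, -0.9]
gripper_width: 0.362
time_s: 16.23
tcp_pos: [0.4266, -0.1566, 0.2707]
ee_rot: [[-0.295, -0.845, 0.446], [-0.955, 0.255, -0.148], [0.011, -0.47, -0.883]]
wrist_force: [0.5, -0.9, -1.9]
gripper_width: 0.363
time_s: 16.65
tcp_pos: [0.4237, -0.1853, 0.2632]
ee_rot: [[-0.63, -0.637, 0.445], [-0.753, 0.641, -0.148], [-0.191, -0.428, -0.883]]
wrist_force: [-0.8, -0.7, -1.6]
gripper_width: 0.368
t 16.65 tip in mouth x,y,z mm [-5.56 14.08 40.26] toolx in lock: ang 0.493 axis err [-0.002 -0.039]
F lock [-1.3 -0.9 -1.1] M [0.41 1.15 0.03] w 32.01070166228114
lock axes in tool: lx [-0.473 -0.881 -0.002] ly [-0.881  0.473 -0.039] n [ 0.035 -0.016 -0.999]
```

View pics/m1.png

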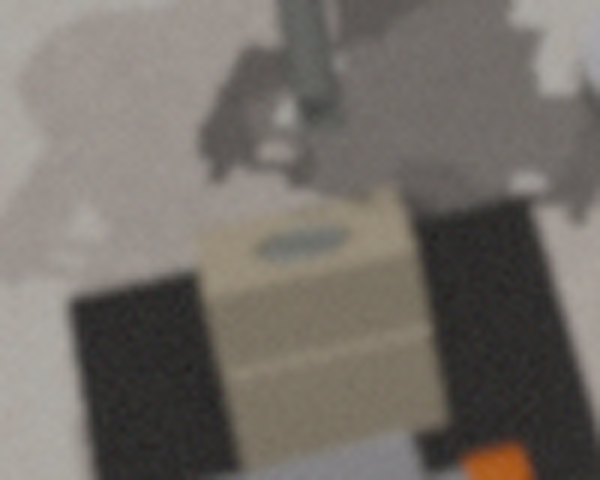

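```bash
cat > meas.py <<'E'
from h import *
def blade(c,s,far=.15):
    R=s["ee_rot"];p=s["tcp_pos"];g=p-.019*R[:,2];u,v=map(int,proj(c,g+.1*R[:,2]))
    cam=R.T@(c["world_from_camera"][:3,3]-g);print("cam dir",(cam/np.linalg.norm(cam)).round(2))
    q=(cloud(c,u-40,v-50,u+40,v+50)-g)@R
    q=q[(abs(q[:,0])<.03)&(abs(q[:,1])<.03)&(q[:,2]<far)]
    sh=q[(q[:,2]>.062)&(q[:,2]<.118)]
    from scipy.optimize import least_squares
    f=lambda k:np.hypot(sh[:,0]-k[0]-k[2]*(sh[:,2]-.14),sh[:,1]-k[1]-k[3]*(sh[:,2]-.14))-.009
    r=least_squares(f,[0,0,0,0],loss="soft_l1",f_scale=.001);print("shank axis at tip x,y, slopes",r.x.round(4),len(sh),np.abs(r.fun).mean())
    b=q[q[:,2]>.12];print("maxz",np.sort(q[:,2])[-8:].round(4),len(b))
    return r.x
E
python3 -c "
from meas import *
c,s=pickle.load(open('m1.pkl','rb'));blade(c,s)
c=pickle.load(open('sc9.pkl','rb'))
"
```

```text
cam dir [-0.42 -0.88 -0.23]
shank axis at tip x,y, slopes [-0.0011 -0.0057 -0.0179  0.001 ] 193 0.0010430877215118935
maxz [0.1366 0.1371 0.1379 0.1385 0.1389 0.1389 0.1393 0.1404] 58
```

```bash
sed -i 's/off=(.001,-.005,.121)/off=(0,-.0055,.1205)/' tip.py; python3 -m crank '[[0.0108,-0.011,0,0],[0,0,0.015,0],[0,0,0.015,0],[0,0,0,0],[0,0,0,0]]';python3 -c "
from tip import *
from meas import *
c,s=rep('pics/m2.png');blade(c,s,.138)
c=capture('top');u,v=map(int,proj(c,mouth));crop(c,u-40,v-30,u+40,v+30,8,'pics/m2t.png')"
```

```text
time_s: 17.12
tcp_pos: [0.4389, -0.2037, 0.2408]
ee_rot: [[-0.625, -0.64, 0.448], [-0.757, 0.637, -0.147], [-0.191, -0.43, -0.882]]
wrist_force: [-0.5, -0.9, -0.7]
gripper_width: 0.364
t 17.12 tip in mouth x,y,z mm [ 2.03  0.75 12.05] toolx in lock: ang 0.487 axis err [ 0.001 -0.037]
F lock [-0.6 -1.  -0.5] M [0.45 1.15 0.03] w 31.648892131049735
lock axes in tool: lx [-0.468 -0.884  0.001] ly [-0.883  0.468 -0.037] n [ 0.032 -0.018 -0.999]
cam dir [-0.42 -0.87 -0.26]
shank axis at tip x,y, slopes [-0.0085 -0.02   -0.0279 -0.0082] 187 0.002508664991885718
maxz [0.1352 0.1357 0.136  0.136  0.1366 0.1367 0.1369 0.1371] 50
```

View pics/m2.png

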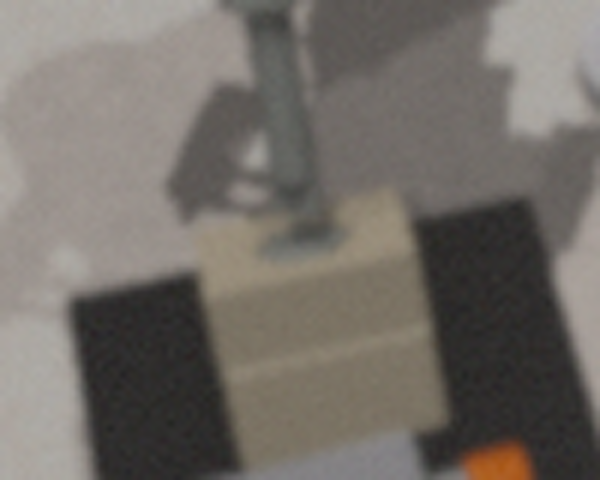

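View pics/m2t.png

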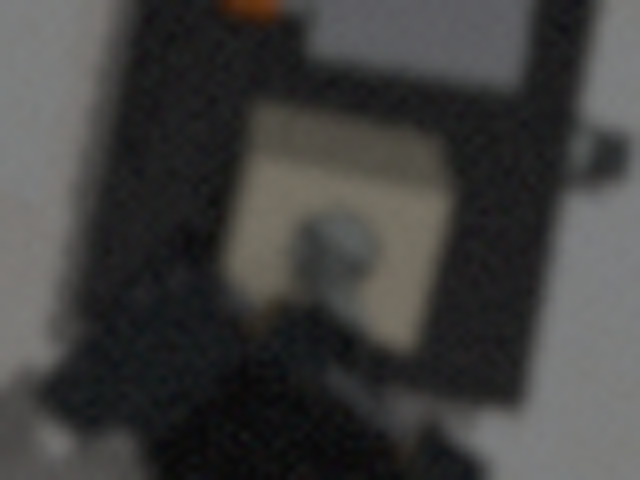

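```bash
python3 -c "
from tip import *
c=capture('scene');pickle.dump((c,sense()),open('m3.pkl','wb'));u,v=map(int,proj(c,mouth));crop(c,u-20,v-20,u+20,v+10,18,'pics/m3.png')
s=sense();R=s['ee_rot'];p=s['tcp_pos'];f=lambda q:((np.array(proj(c,q))-[u-20,v-20])*18).round(0)
print('mouth',f(mouth),'tip',f(p+R@[0,-.0055,.1205]),'tip+x',f(p+R@[.009,-.0055,.1205]),'tip-x',f(p+R@[-.009,-.0055,.1205]),f(p+R@[.009,-.0055,.1045]),f(p+R@[-.009,-.0055,.1045]))"
```

```text
mouth [365. 364.] tip [360. 279.] tip+x [294. 279.] tip-x [426. 280.] [274. 163.] [407. 163.]
```

View pics/m3.png

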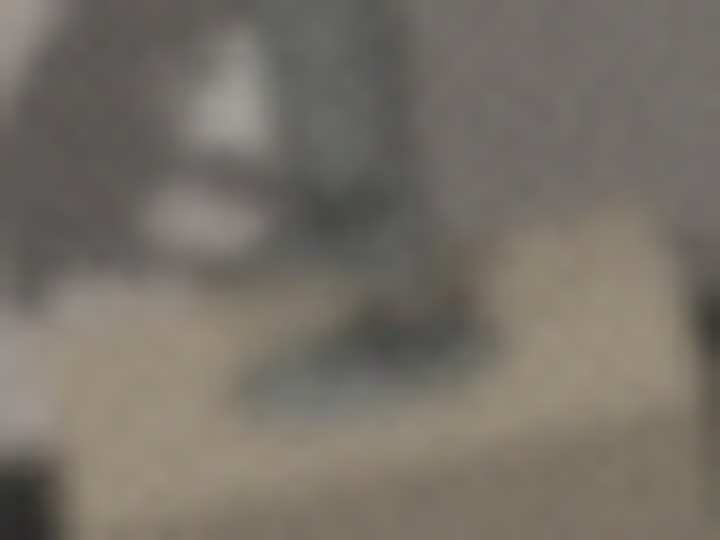

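```bash
python3 -m crank '[[0.0009,0.0018,0.005,0],[0,0,0.005,0],[0,0,0.003,0],[0,0,0,0]]';python3 -c "
from tip import *
rep()"; python3 -m crank '[[0,0,0.002,0],[0,0,0,0]]';python3 -c "
from tip import *
rep()"
```

```text
time_s: 17.6
tcp_pos: [0.4441, -0.2049, 0.2295]
ee_rot: [[-0.625, -0.638, 0.451], [-0.756, 0.637, -0.146], [-0.194, -0.432, -0.881]]
wrist_force: [-0.1, 0.7, -1.1]
gripper_width: 0.367
t 17.6 tip in mouth x,y,z mm [ 1.83  0.93 -0.47] toolx in lock: ang 0.489 axis err [ 0.004 -0.036]
F lock [-0.8  0.6 -0.8] M [ 0.41  1.17 -0.02] w 31.959918362922135
lock axes in tool: lx [-0.47  -0.883  0.004] ly [-0.883  0.469 -0.036] n [ 0.029 -0.02  -0.999]
time_s: 17.77
tcp_pos: [0.4454, -0.2053, 0.2287]
ee_rot: [[-0.624, -0.637, 0.452], [-0.756, 0.637, -0.147], [-0.195, -0.434, -0.88]]
wrist_force: [-2.6, 1.7, 1.0]
gripper_width: 0.37
t 17.77 tip in mouth x,y,z mm [ 2.87  0.85 -1.77] toolx in lock: ang 0.489 axis err [ 0.006 -0.036]
F lock [-2.1  1.1  2.3] M [0.7  1.56 0.08] w 32.19101015604692
lock axes in tool: lx [-0.47  -0.883  0.006] ly [-0.883  0.469 -0.036] n [ 0.029 -0.022 -0.999]
```

```bash
python3 -m crank '[[0,0.001,0,0],[0,0.001,0,0],[0,0,0.001,0],[0,0,0,0]]';python3 -c "
from tip import *
rep()"; python3 -m crank '[[0,0.0005,0.002,0],[0,0,0,0]]';python3 -c "
from tip import *
rep()"
```

```text
time_s: 18.1
tcp_pos: [0.4448, -0.204, 0.2274]
ee_rot: [[-0.624, -0.637, 0.453], [-0.757, 0.637, -0.146], [-0.196, -0.434, -0.879]]
wrist_force: [-1.8, 0.5, 2.5]
gripper_width: 0.369
t 18.1 tip in mouth x,y,z mm [ 1.71  2.03 -2.51] toolx in lock: ang 0.489 axis err [ 0.007 -0.035]
F lock [-0.5  0.1  3.1] M [0.45 1.16 0.01] w 32.08983319755273
lock axes in tool: lx [-0.47  -0.883  0.007] ly [-0.883  0.469 -0.035] n [ 0.028 -0.023 -0.999]
time_s: 18.27
tcp_pos: [0.4457, -0.2041, 0.2255]
ee_rot: [[-0.624, -0.636, 0.454], [-0.757, 0.637, -0.146], [-0.196, -0.435, -0.879]]
wrist_force: [-2.0, -0.1, 3.2]
gripper_width: 0.368
t 18.27 tip in mouth x,y,z mm [ 1.56  2.16 -4.59] toolx in lock: ang 0.489 axis err [ 0.007 -0.035]
F lock [-0.2 -0.5  3.7] M [ 0.09  0.94 -0.12] w 32.00496812225754
lock axes in tool: lx [-0.47  -0.883  0.007] ly [-0.883  0.469 -0.035] n [ 0.027 -0.023 -0.999]
```

```bash
python3 -m crank '[[0,0.0004,0.001,0],[0,0.0004,0.001,0],[0,0,0,0]]';python3 -c "
from tip import *
rep()
c=capture('scene');pickle.dump((c,sense()),open('m4.pkl','wb'));u,v=map(int,proj(c,mouth));crop(c,u-20,v-20,u+20,v+10,18,'pics/m4.png')
"
```

```text
time_s: 18.52
tcp_pos: [0.4447, -0.2038, 0.2216]
ee_rot: [[-0.625, -0.638, 0.45], [-0.756, 0.638, -0.146], [-0.194, -0.432, -0.881]]
wrist_force: [-0.1, -0.0, -0.6]
gripper_width: 0.363
t 18.52 tip in mouth x,y,z mm [-1.68  2.19 -7.59] toolx in lock: ang 0.49 axis err [ 0.003 -0.036]
F lock [-0.4 -0.  -0.5] M [ 0.27  0.87 -0.01] w 31.62359537711381
lock axes in tool: lx [-0.47  -0.883  0.003] ly [-0.882  0.47  -0.036] n [ 0.03  -0.019 -0.999]
```

View pics/m4.png

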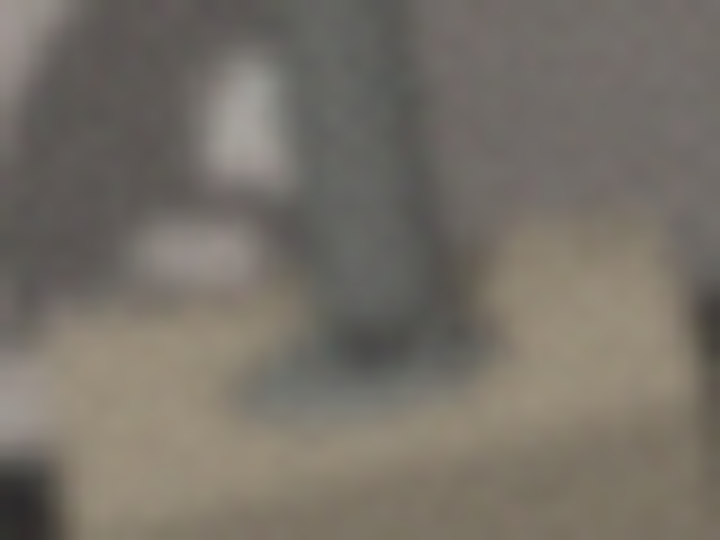

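```bash
python3 -m crank '[[0,0,0.002,0],[0,0,0.002,0],[0,0,0,0]]';python3 -c "
from tip import *
rep()
"; python3 -m crank '[[0,0,0.002,0],[0,0,0.0015,0],[0,0,0,0]]';python3 -c "
from tip import *
rep()
"
```

```text
time_s: 18.82
tcp_pos: [0.4468, -0.2044, 0.2186]
ee_rot: [[-0.625, -0.638, 0.451], [-0.756, 0.638, -0.146], [-0.194, -0.432, -0.881]]
wrist_force: [-3.8, 1.8, 2.4]
gripper_width: 0.365
t 18.82 tip in mouth x,y,z mm [ -1.01   2.05 -11.29] toolx in lock: ang 0.489 axis err [ 0.004 -0.036]
F lock [-2.5  0.9  4. ] M [0.88 1.69 0.2 ] w 31.719137706173566
lock axes in tool: lx [-0.47  -0.883  0.004] ly [-0.883  0.469 -0.036] n [ 0.029 -0.02  -0.999]
time_s: 19.07
tcp_pos: [0.4485, -0.2049, 0.2158]
ee_rot: [[-0.625, -0.637, 0.451], [-0.756, 0.638, -0.146], [-0.195, -0.433, -0.88]]
wrist_force: [-4.7, 2.2, 3.9]
gripper_width: 0.364
t 19.07 tip in mouth x,y,z mm [ -0.77   1.99 -14.55] toolx in lock: ang 0.489 axis err [ 0.005 -0.036]
F lock [-2.6  1.   5.9] M [1.22 1.84 0.32] w 31.671529592855677
lock axes in tool: lx [-0.47  -0.883  0.005] ly [-0.883  0.469 -0.036] n [ 0.029 -0.021 -0.999]
```

```bash
python3 -m crank '[[0,0,0.0015,0],[0,0,0.001,0],[0,0,0,0]]';python3 -c "
from tip import *
rep()
"; python3 -m crank '[[0,0,0.001,0],[0,0,0,0]]';python3 -c "
from tip import *
rep()
"
```

```text
time_s: 19.32
tcp_pos: [0.4496, -0.2052, 0.2137]
ee_rot: [[-0.625, -0.637, 0.452], [-0.756, 0.638, -0.146], [-0.195, -0.433, -0.88]]
wrist_force: [-5.1, 3.8, 4.7]
gripper_width: 0.365
t 19.32 tip in mouth x,y,z mm [ -0.7    1.93 -16.9 ] toolx in lock: ang 0.489 axis err [ 0.005 -0.036]
F lock [-2.9  2.5  6.9] M [1.44 2.   0.37] w 31.776550958048432
lock axes in tool: lx [-0.47  -0.883  0.005] ly [-0.883  0.469 -0.036] n [ 0.029 -0.021 -0.999]
time_s: 19.48
tcp_pos: [0.45, -0.2054, 0.213]
ee_rot: [[-0.625, -0.637, 0.452], [-0.756, 0.638, -0.146], [-0.195, -0.433, -0.88]]
wrist_force: [-4.6, 4.0, 4.8]
gripper_width: 0.365
t 19.48 tip in mouth x,y,z mm [ -0.62   1.92 -17.81] toolx in lock: ang 0.489 axis err [ 0.005 -0.036]
F lock [-2.5  2.8  6.8] M [1.44 1.93 0.37] w 31.761036174289746
lock axes in tool: lx [-0.47  -0.883  0.005] ly [-0.883  0.469 -0.036] n [ 0.029 -0.021 -0.999]
```

```bash
python3 -m crank '[[0,0,0.001,0],[0,0,0,0]]';python3 -c "
from tip import *
rep()
"; python3 -m crank '[[0,0,0.001,0],[0,0,0,0]]';python3 -c "
from tip import *
rep()
"
```

```text
time_s: 19.65
tcp_pos: [0.4505, -0.2055, 0.2121]
ee_rot: [[-0.624, -0.637, 0.452], [-0.756, 0.638, -0.146], [-0.195, -0.433, -0.88]]
wrist_force: [-5.3, 4.3, 4.3]
gripper_width: 0.37
t 19.65 tip in mouth x,y,z mm [ -0.55   1.92 -18.77] toolx in lock: ang 0.489 axis err [ 0.005 -0.035]
F lock [-3.4  2.9  6.7] M [1.5  2.   0.47] w 32.188558992100674
lock axes in tool: lx [-0.47  -0.883  0.005] ly [-0.883  0.469 -0.035] n [ 0.029 -0.021 -0.999]
time_s: 19.82
tcp_pos: [0.4511, -0.2057, 0.2119]
ee_rot: [[-0.624, -0.637, 0.453], [-0.756, 0.637, -0.147], [-0.195, -0.434, -0.88]]
wrist_force: [-8.1, 5.0, 8.7]
gripper_width: 0.369
t 19.82 tip in mouth x,y,z mm [ 1.000e-02  1.800e+00 -1.923e+01] toolx in lock: ang 0.489 axis err [ 0.006 -0.036]
F lock [-3.9  2.9 11.9] M [1.62 2.21 0.49] w 32.10660010112359
lock axes in tool: lx [-0.47  -0.883  0.006] ly [-0.883  0.469 -0.036] n [ 0.028 -0.022 -0.999]
```

```bash
python3 -m crank '[[0,0,-0.001,0],[-0.00066,0,0,0.12],[-0.00066,0,0,0.12],[-0.00066,0,0,0.12],[0,0,0,0]]';python3 -c "
from tip import *
rep()
"
```

```text
time_s: 20.23
tcp_pos: [0.4529, -0.2043, 0.2138]
ee_rot: [[-0.809, -0.373, 0.454], [-0.48, 0.865, -0.147], [-0.338, -0.337, -0.879]]
wrist_force: [-5.1, 1.7, 6.3]
gripper_width: 0.369
t 20.23 tip in mouth x,y,z mm [  1.09   2.13 -18.2 ] toolx in lock: ang 0.853 axis err [ 0.008 -0.035]
F lock [-1.8  0.4  8.1] M [0.61 1.47 0.04] w 32.0808175239021
lock axes in tool: lx [-0.753 -0.658  0.008] ly [-0.658  0.753 -0.035] n [ 0.017 -0.031 -0.999]
```

```bash
python3 -m crank '[[-0.00066,0,0,0.12],[-0.00066,0,0,0.12],[-0.00066,0,0,0.12],[0,0,0,0]]';python3 -c "
from tip import *
rep()
"; python3 -m crank '[[-0.00066,0,0,0.12],[-0.00066,0,0,0.12],[-0.00066,0,0,0.12],[0,0,0,0]]';python3 -c "
from tip import *
rep()
"
```

```text
time_s: 20.57
tcp_pos: [0.4552, -0.2038, 0.2153]
ee_rot: [[-0.888, -0.063, 0.455], [-0.145, 0.978, -0.147], [-0.436, -0.197, -0.878]]
wrist_force: [-2.8, -0.5, 6.4]
gripper_width: 0.364
t 20.57 tip in mouth x,y,z mm [  2.13   2.05 -17.87] toolx in lock: ang 1.213 axis err [ 0.009 -0.036]
F lock [ 0.7 -1.1  6.9] M [-0.24  1.07 -0.35] w 31.65692402818726
lock axes in tool: lx [-0.937 -0.351  0.009] ly [-0.351  0.936 -0.036] n [ 0.004 -0.036 -0.999]
time_s: 20.9
tcp_pos: [0.4574, -0.2042, 0.2169]
ee_rot: [[-0.853, 0.254, 0.456], [0.208, 0.967, -0.148], [-0.479, -0.031, -0.877]]
wrist_force: [-3.2, -3.1, 6.7]
gripper_width: 0.367
t 20.9 tip in mouth x,y,z mm [  3.14   1.85 -17.47] toolx in lock: ang 1.572 axis err [ 0.011 -0.036]
F lock [ 1.1 -3.7  7.1] M [-1.19  0.72 -0.74] w 31.8884812729067
lock axes in tool: lx [-1.     0.002  0.011] ly [ 0.001  1.    -0.036] n [-0.011 -0.036 -0.999]
```

```bash
python3 -m crank '[[-0.0005,-0.001,0,0.1],[0,0,0,0],[0,0,0,0]]';python3 -c "
from tip import *
rep()
s=sense();print(s['ee_rot'].T@s['moment'],s['effort'])
"
```

```text
time_s: 21.15
tcp_pos: [0.4578, -0.205, 0.2172]
ee_rot: [[-0.824, 0.334, 0.457], [0.3, 0.942, -0.147], [-0.48, 0.016, -0.877]]
wrist_force: [-2.1, -1.5, 7.3]
gripper_width: 0.363
t 21.15 tip in mouth x,y,z mm [  3.27   1.21 -17.51] toolx in lock: ang 1.668 axis err [ 0.011 -0.035]
F lock [ 1.9 -1.9  7.3] M [-0.65  0.64 -0.5 ] w 31.5705182142789
lock axes in tool: lx [-0.995  0.098  0.011] ly [ 0.097  0.995 -0.035] n [-0.014 -0.034 -0.999]
[0.96822238 0.37873447 0.04852395] [  1.49656087 -10.95798612  15.20000875   2.55009837   0.98025352
  -0.02760285]
```

```bash
python3 -m crank '[[-0.0005,0,0,0.09],[0,0,0,0]]';python3 -c "
from tip import *
rep()
s=sense();print(s['ee_rot'].T@s['moment'])
"; python3 -m crank '[[0,0,-0.002,0],[0,0,-0.002,0],[0,0,0,0]]';python3 -c "
from tip import *
rep()
"; python3 -m crank '[[0,0,-0.002,0],[0,0,-0.002,0],[0,0,0,0]]';python3 -c "
from tip import *
rep()
"
```

```text
time_s: 21.32
tcp_pos: [0.4582, -0.2053, 0.2176]
ee_rot: [[-0.79, 0.409, 0.457], [0.386, 0.911, -0.148], [-0.476, 0.06, -0.877]]
wrist_force: [-2.3, -2.2, 6.8]
gripper_width: 0.367
t 21.32 tip in mouth x,y,z mm [  3.39   1.03 -17.41] toolx in lock: ang 1.761 axis err [ 0.011 -0.036]
F lock [ 1.7 -2.7  6.8] M [-1.09  0.57 -0.68] w 31.902703800035685
lock axes in tool: lx [-0.982  0.189  0.011] ly [ 0.189  0.982 -0.036] n [-0.018 -0.033 -0.999]
[1.40477549 0.03056889 0.01221966]
time_s: 21.57
tcp_pos: [0.4563, -0.2048, 0.2212]
ee_rot: [[-0.791, 0.407, 0.457], [0.383, 0.912, -0.148], [-0.477, 0.058, -0.877]]
wrist_force: [-2.6, -2.8, 5.1]
gripper_width: 0.366
t 21.57 tip in mouth x,y,z mm [  3.36   1.14 -13.27] toolx in lock: ang 1.758 axis err [ 0.011 -0.036]
F lock [ 0.7 -3.3  5.4] M [-1.39  0.48 -0.83] w 31.863944112673593
lock axes in tool: lx [-0.983  0.186  0.011] ly [ 0.186  0.982 -0.036] n [-0.018 -0.033 -0.999]
time_s: 21.82
tcp_pos: [0.4526, -0.2038, 0.2221]
ee_rot: [[-0.793, 0.408, 0.452], [0.385, 0.911, -0.147], [-0.472, 0.058, -0.88]]
wrist_force: [-0.4, -3.7, 1.1]
gripper_width: 0.366
t 21.82 tip in mouth x,y,z mm [ -0.27   1.23 -10.66] toolx in lock: ang 1.759 axis err [ 0.006 -0.036]
F lock [ 0.9 -3.6  0.7] M [-0.91  0.83 -0.65] w 31.804223353387883
lock axes in tool: lx [-0.982  0.188  0.006] ly [ 0.187  0.982 -0.036] n [-0.012 -0.034 -0.999]
```

```bash
python3 -m crank '[[0.0005,-0.001,0,-0.09],[0,0,-0.004,0],[0,0,-0.006,0],[0,0,-0.01,0],[0,0,-0.03,0]]'; python3 -m crank '[[0,0,-0.03,0],[0,0,-0.03,0],[0,0,0,0]]';python3 -c "
from tip import *
from meas import *
c,s=rep('pics/m5.png');blade(c,s)
c=capture('top');u,v=map(int,proj(c,mouth));crop(c,u-20,v-15,u+20,v+15,16,'pics/m5t.png')"
```

```text
time_s: 22.23
tcp_pos: [0.4273, -0.1965, 0.2618]
ee_rot: [[-0.83, 0.337, 0.444], [0.304, 0.941, -0.145], [-0.467, 0.014, -0.884]]
wrist_force: [0.3, 0.3, -1.6]
gripper_width: 0.363
time_s: 22.48
tcp_pos: [0.4029, -0.1876, 0.3253]
ee_rot: [[-0.821, 0.334, 0.463], [0.301, 0.942, -0.146], [-0.485, 0.02, -0.874]]
wrist_force: [1.2, -0.2, -0.2]
gripper_width: 0.363
t 22.48 tip in mouth x,y,z mm [  4.09   5.59 104.85] toolx in lock: ang 1.67 axis err [ 0.018 -0.032]
F lock [ 0.9  0.1 -0.8] M [ 0.43  0.94 -0.01] w 31.54543466101133
lock axes in tool: lx [-0.995  0.1    0.018] ly [ 0.099  0.995 -0.032] n [-0.021 -0.03  -0.999]
cam dir [-0.99  0.06 -0.16]
shank axis at tip x,y, slopes [ 0.001  -0.0065 -0.0027 -0.0062] 213 0.0010336593160986543
maxz [0.1336 0.1339 0.1359 0.1363 0.1371 0.1378 0.1383 0.1383] 26
```

View pics/m5t.png

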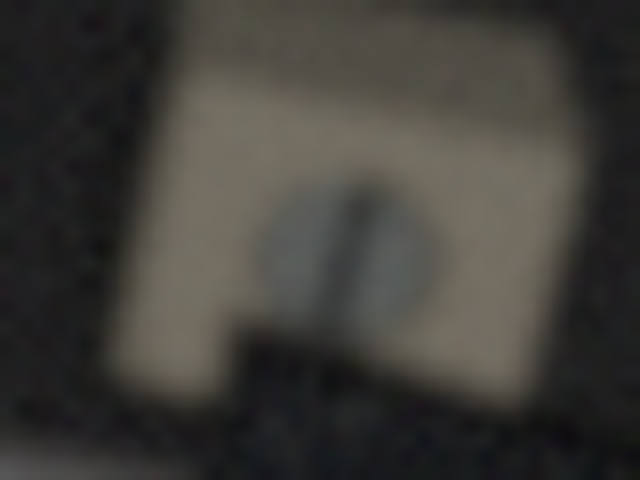

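View pics/m5.png

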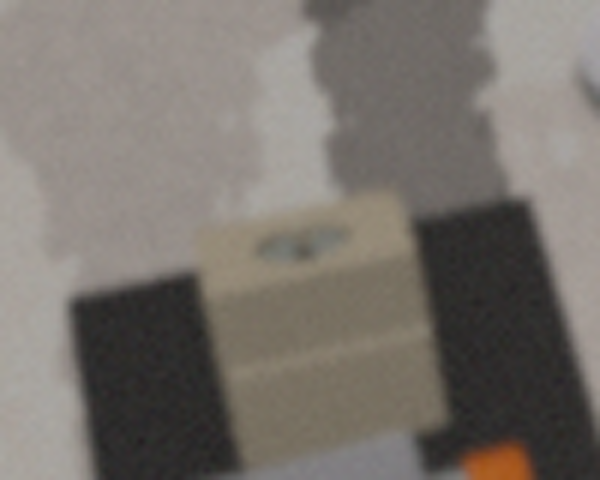

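```bash
for i in 1 2; do python3 -m crank '[[0,0,0,-0.12],[0,0,0,-0.12],[0,0,0,-0.12],[0,0,0,-0.12],[0,0,0,-0.12]]'; done; python3 -m crank '[[0,0,0,-0.12],[0,0,0,-0.12],[0,0,0,-0.12],[0,0,0,0],[0,0,0,0]]'
python3 - <<'E'
from h import *
s=sense();R=s["ee_rot"];p=s["tcp_pos"]
Rp=np.array([[-.292,-.842,.454],[-.956,.254,-.144],[.006,-.476,-.879]])
M=R.T@Rp;print("turn",np.arctan2(M[1,0],M[0,0]),R[:,2])
W=np.array([.5204,.2483,.2507]);print("W",R.T@(W-p),"up",R.T@[0,0,1],np.linalg.norm(W-p))
E
```

```text
time_s: 23.0
tcp_pos: [0.4014, -0.188, 0.316]
ee_rot: [[-0.872, -0.196, 0.448], [-0.287, 0.947, -0.146], [-0.396, -0.256, -0.882]]
wrist_force: [-0.2, 0.2, -1.6]
gripper_width: 0.363
time_s: 23.42
tcp_pos: [0.4014, -0.188, 0.316]
ee_rot: [[-0.609, -0.654, 0.448], [-0.772, 0.619, -0.146], [-0.182, -0.435, -0.882]]
wrist_force: [-0.5, -0.3, -2.5]
gripper_width: 0.366
time_s: 23.83
tcp_pos: [0.4016, -0.1881, 0.3167]
ee_rot: [[-0.347, -0.823, 0.449], [-0.938, 0.315, -0.146], [-0.022, -0.472, -0.881]]
wrist_force: [0.2, -0.3, -1.3]
gripper_width: 0.363
turn -0.0640749026700541 [ 0.44925896 -0.14599263 -0.88139239]
W [-0.44893948  0.07100955  0.04780746] up [-0.02152702 -0.4718941  -0.88139239] 0.4570279720452269
```

```bash
python3 -m crank '[[0,0,0,-0.064],[-0.0405,0.0038,0.003,0],[-0.0405,0.0038,0.003,0],[-0.0405,0.0038,0.003,0],[-0.0405,0.0038,0.003,0]]'; python3 -m crank '[[-0.0405,0.0038,0.004,0],[-0.0405,0.0038,0.004,0],[-0.0405,0.0038,0.004,0],[-0.0405,0.0038,0.004,0],[-0.0405,0.0038,0.004,0]]'; python3 -m crank '[[-0.0405,0.0038,0.004,0],[0,0,0,0],[0,0,0,0]]'
python3 - <<'E'
from h import *
from meas import *
s=sense();R=s["ee_rot"];p=s["tcp_pos"];print(R)
W=np.array([.5204,.2483,.2507]);print("W",R.T@(W-p));I=np.array([.5521,.2382,.1891]);print("I",R.T@(I-p))
Rp=np.array([[-.292,-.842,.454],[-.956,.254,-.144],[.006,-.476,-.879]])
M=R.T@Rp;print("turn",np.arctan2(M[1,0],M[0,0]))
c=capture("scene");blade(c,s)
u,v=map(int,proj(c,[.607,.221,.12]));crop(c,u-50,v-40,u+50,v+40,6,"pics/r1.png")
E
```

```text
time_s: 24.25
tcp_pos: [0.4409, -0.0314, 0.2986]
ee_rot: [[-0.294, -0.842, 0.452], [-0.956, 0.255, -0.147], [0.008, -0.475, -0.88]]
wrist_force: [1.6, -1.9, -1.6]
gripper_width: 0.367
time_s: 24.67
tcp_pos: [0.493, 0.1653, 0.2695]
ee_rot: [[-0.292, -0.843, 0.452], [-0.956, 0.253, -0.146], [0.009, -0.474, -0.88]]
wrist_force: [0.8, 0.5, -1.2]
gripper_width: 0.37
time_s: 24.92
tcp_pos: [0.5037, 0.2041, 0.2628]
ee_rot: [[-0.29, -0.844, 0.45], [-0.957, 0.25, -0.147], [0.012, -0.473, -0.881]]
wrist_force: [-0.3, -1.5, -1.5]
gripper_width: 0.361
[[-0.29037543 -0.8444436   0.45010789]
 [-0.95684063  0.25045032 -0.14741319]
 [ 0.01175246 -0.47348669 -0.88072257]]
W [-0.04728496  0.00272309  0.01164426]
I [-0.04754972  0.00259146  0.08165406]
turn 0.004307801589957132
cam dir [ 0.36 -0.91 -0.19]
shank axis at tip x,y, slopes [ 0.0007 -0.0061  0.0214 -0.0083] 172 0.001226184566004922
maxz [0.1352 0.1357 0.136  0.136  0.1368 0.1368 0.1371 0.1371] 48
```

View pics/r1.png

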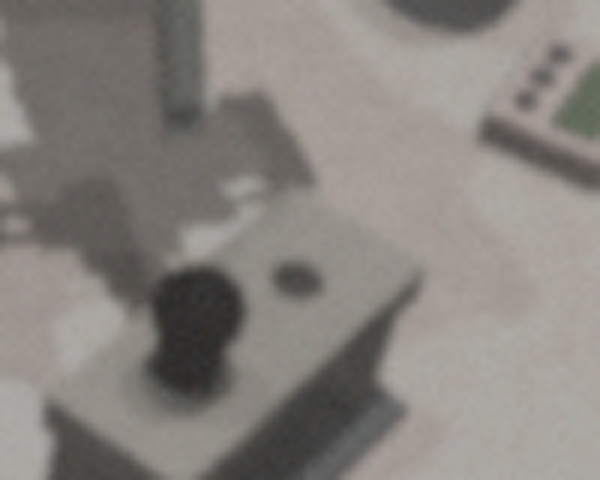

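Run:
```python
from h import *
c=capture("scene");u,v=map(int,proj(c,[.607,.221,.12]));h=PZ(c,u-50+298/6,v-40+280/6,.096);print("hole",h)
s=sense();R=s["ee_rot"];p=s["tcp_pos"]
ex=np.array([.951,-.309,0]);off=np.array([.0007,-.0058,.1205])
tip=h+.003*ex;tip[2]=.086
T=tip-R@off;print("T",T,"move",R.T@(T-p))
```

```text
hole [0.60848837 0.22417958 0.096     ]
T [0.55235828 0.24315954 0.18933967] move [-0.054801    0.00421453  0.0815763 ]
```

```bash
cat > ins.py <<'E'
from h import *
def go(hx=.6078,hy=.2217,tex=.0028,tz=.086,pic=None):
    s=sense();R=s["ee_rot"];p=s["tcp_pos"];ex=np.array([.951,-.309,0]);ey=np.array([.309,.951,0]);off=np.array([.0007,-.0058,.1205])
    tip=np.array([hx,hy,0])+tex*ex;tip[2]=tz
    now=p+R@off-np.array([hx,hy,0]);print("tip ex,ey,z",now@ex,now@ey,now[2],"move",(R.T@(tip-R@off-p)).round(4),"F",s["wrist_force"].round(1),"ex",(R.T@ex).round(3),"ey",(R.T@ey).round(3),"t",s["time_s"])
    if pic:
        c=capture("scene");u,v=map(int,proj(c,[hx,hy,.1]));crop(c,u-26,v-20,u+26,v+20,15,pic)
        f=lambda q:((np.array(proj(c,q))-[u-26,v-20])*15).round(0);print("pred tip",f(p+R@off),"hole",f([hx,hy,.096]))
E
python3 -c "
from ins import *
go()"
```

```text
tip ex,ey,z -0.03109434433636319 -0.05204076938929535 0.1604169848202695 move [-0.0522  0.0043  0.0815] F [-0.1 -0.1 -2. ] ex [ 0.018 -0.88   0.474] ey [-1.    -0.021 -0.001] t 25.0167
```

```bash
python3 -m crank '[[-0.026,0.002,0.005,0],[-0.026,0.002,0.01,0],[0,0,0.025,0],[0,0,0.015,0],[0,0,0,0]]'; python3 -m crank '[[0,0,0,0]]'; python3 -c "
from ins import *
go(pic='pics/r2.png')"
```

```text
time_s: 25.43
tcp_pos: [0.5393, 0.2416, 0.2107]
ee_rot: [[-0.294, -0.844, 0.447], [-0.956, 0.253, -0.152], [0.015, -0.472, -0.881]]
wrist_force: [-0.5, -0.7, -2.5]
gripper_width: 0.367
time_s: 25.52
tcp_pos: [0.54, 0.2431, 0.2138]
ee_rot: [[-0.293, -0.843, 0.451], [-0.956, 0.253, -0.148], [0.011, -0.475, -0.88]]
wrist_force: [-0.4, -0.3, -0.6]
gripper_width: 0.367
tip ex,ey,z -0.00878318148393403 -0.0013558113916010547 0.1105313749581455 move [-0.0014  0.0014  0.0271] F [-0.4 -0.3 -0.6] ex [ 0.017 -0.88   0.475] ey [-1.    -0.02  -0.001] t 25.5167
pred tip [375. 233.] hole [386. 328.]
```

View pics/r2.png

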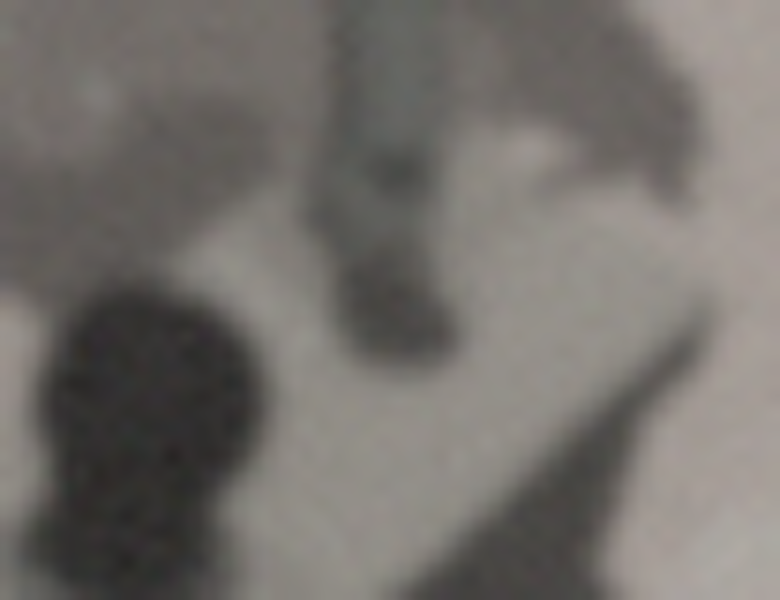

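```bash
python3 -m crank '[[-0.003,0.0024,0.006,0],[0,0,0.006,0],[0,0,0.006,0],[0,0,0,0]]'; python3 -c "
from ins import *
go(.6083,.2233,pic='pics/r3.png')"
```

```text
time_s: 25.9
tcp_pos: [0.5478, 0.2462, 0.1976]
ee_rot: [[-0.289, -0.843, 0.454], [-0.957, 0.25, -0.145], [0.009, -0.476, -0.879]]
wrist_force: [1.1, -0.4, -0.4]
gripper_width: 0.364
tip ex,ey,z -0.002157188642313195 0.0027732078391365994 0.0943779783435923 move [ 0.0028 -0.0003  0.0097] F [ 1.1 -0.4 -0.4] ex [ 0.021 -0.879  0.476] ey [-1.    -0.022  0.002] t 25.9
pred tip [404. 321.] hole [395. 326.]
```

View pics/r3.png

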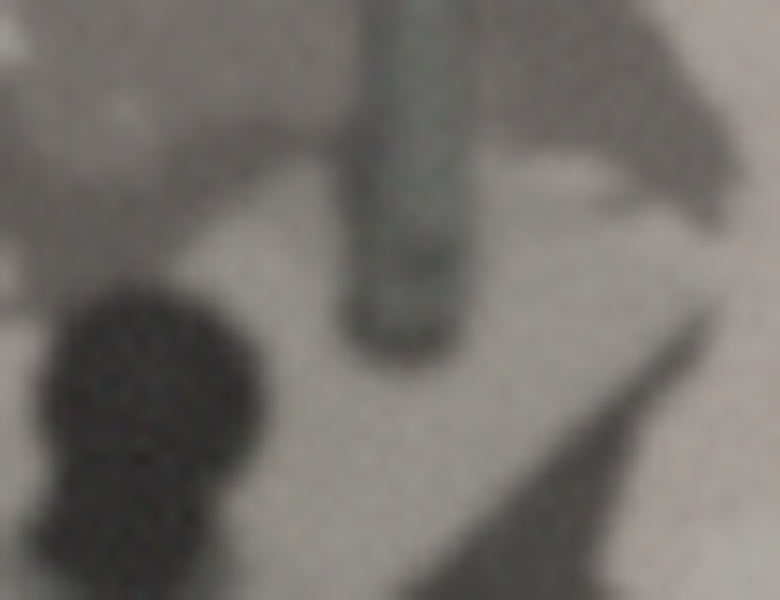

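```bash
python3 -m crank '[[0.0015,0,0.003,0],[0,0,0.003,0],[0,0,0.002,0],[0,0,0,0]]'; python3 -c "
from ins import *
go(.6083,.2233,pic='pics/r4.png')"
```

```text
time_s: 26.28
tcp_pos: [0.5517, 0.2452, 0.1953]
ee_rot: [[-0.288, -0.84, 0.459], [-0.958, 0.251, -0.142], [0.004, -0.481, -0.877]]
wrist_force: [-11.7, 1.4, 16.8]
gripper_width: 0.362
tip ex,ey,z 0.0024582909235066246 0.0036014416092824113 0.09245039759445262 move [0.0036 0.0029 0.0058] F [-11.7   1.4  16.8] ex [ 0.022 -0.877  0.481] ey [-1.    -0.021  0.007] t 26.2833
pred tip [417. 348.] hole [395. 326.]
```

View pics/r4.png

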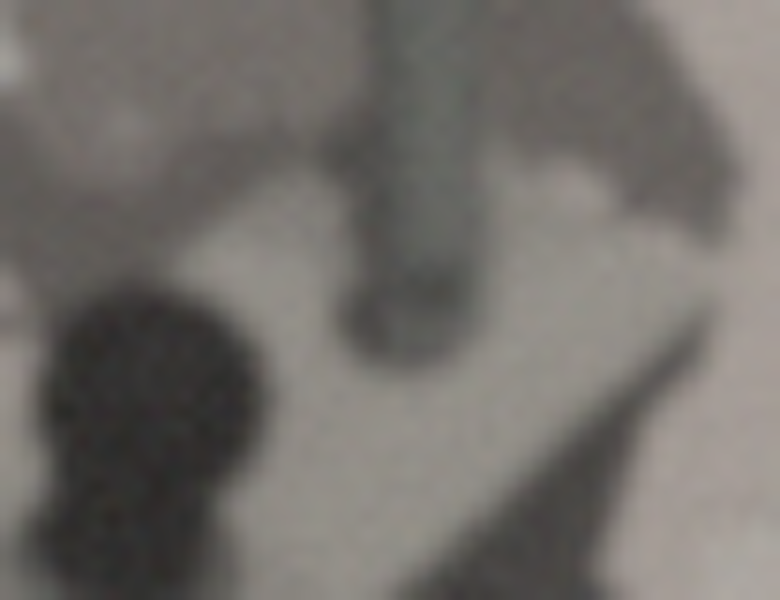

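```bash
python3 -m crank '[[0,0,-0.008,0],[0.004,0.004,0,0],[0,0,0,0],[0,0,0,0]]'; python3 -c "
from ins import *
go(.6083,.2233,pic='pics/r5.png')"
```

```text
time_s: 26.67
tcp_pos: [0.5422, 0.2422, 0.1951]
ee_rot: [[-0.289, -0.844, 0.453], [-0.957, 0.25, -0.144], [0.008, -0.475, -0.88]]
wrist_force: [1.0, 0.9, 0.1]
gripper_width: 0.362
tip ex,ey,z -0.006319071007921172 -0.0027252451448390247 0.0918823969724006 move [-0.0026 -0.0053  0.0095] F [1.  0.9 0.1] ex [ 0.021 -0.88   0.475] ey [-1.    -0.023  0.003] t 26.6667
pred tip [362. 318.] hole [395. 326.]
```

View pics/r5.png

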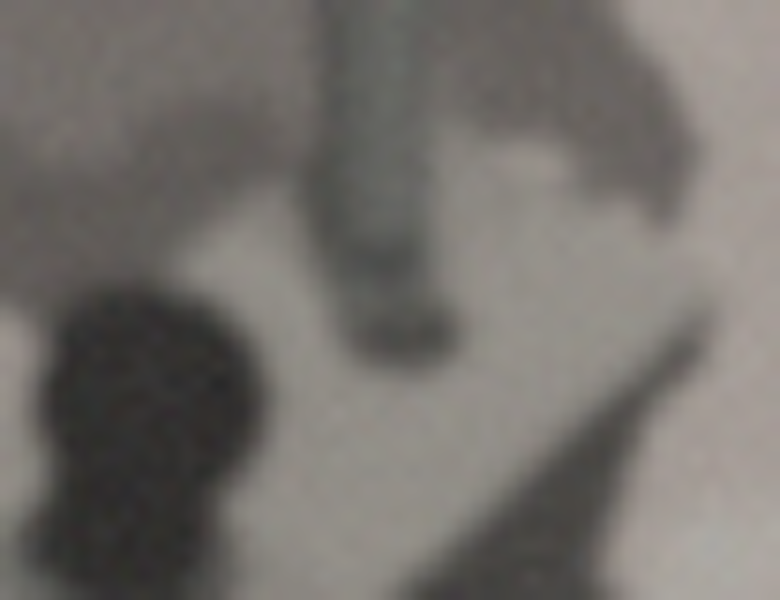

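```bash
python3 -c "
from meas import *
c=capture('scene');s=sense();blade(c,s,.128)
print(s['tcp_pos'],s['gripper_width']*87)
h=cloud(c,0,0,640,480)
"
```

```text
cam dir [ 0.39 -0.89 -0.24]
shank axis at tip x,y, slopes [-0.0012 -0.0079 -0.0069 -0.0232] 159 0.0013449810436580935
maxz [0.1276 0.1276 0.1276 0.1277 0.1277 0.1278 0.1279 0.1279] 70
[0.54239859 0.24217372 0.19499341] 32.170438386818326
```

```bash
python3 -m crank '[[-0.0008,-0.0022,0.001,0],[-0.0008,-0.0022,0.001,0],[0,0,0,0]]'; sed -i 's/off=np.array(\[.0007,-.0058,.1205\])/off=np.array([-.001,-.0073,.1205])/' ins.py; python3 -c "
from ins import *
go(.6083,.2233,pic='pics/r6.png')"
```

```text
time_s: 27.02
tcp_pos: [0.5471, 0.2404, 0.1942]
ee_rot: [[-0.292, -0.844, 0.45], [-0.956, 0.251, -0.149], [0.013, -0.474, -0.88]]
wrist_force: [-0.0, 0.9, -1.5]
gripper_width: 0.365
tip ex,ey,z 3.9748752625867364e-06 -0.0017898820208903609 0.09155227077718567 move [-0.0018  0.0001  0.0062] F [-0.   0.9 -1.5] ex [ 0.018 -0.88   0.474] ey [-1.    -0.022 -0.003] t 27.0167
pred tip [381. 345.] hole [395. 326.]
```

View pics/r6.png

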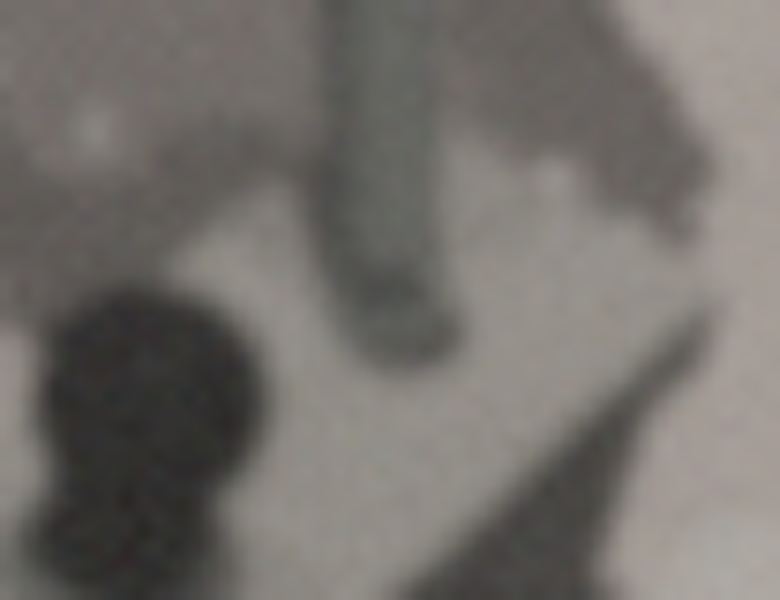

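```bash
python3 -m crank '[[-0.0018,0,0,0],[0,0.0005,0.002,0],[0,0.0005,0.002,0],[0,0,0,0]]'; python3 -c "
from ins import *
go(.6083,.2233)"
```

```text
time_s: 27.4
tcp_pos: [0.5484, 0.2424, 0.1906]
ee_rot: [[-0.291, -0.844, 0.451], [-0.957, 0.251, -0.148], [0.011, -0.474, -0.88]]
wrist_force: [0.1, 0.3, -1.8]
gripper_width: 0.365
tip ex,ey,z 0.0007657668282137041 0.0007218925973022007 0.08800026031760241 move [ 0.0007 -0.0008  0.0027] F [ 0.1  0.3 -1.8] ex [ 0.019 -0.88   0.475] ey [-1.    -0.022 -0.001] t 27.4
```

```bash
python3 -m crank '[[0,0,0.0025,0],[0,0,0,0],[0.0002,-0.0125,0.0017,0],[0.0002,-0.0125,0.0017,0],[0,0,0,0]]'; python3 -c "
from ins import *
go(.6083,.2233)";  python3 -m crank '[[0.0002,-0.0119,0.0028,0],[0.0002,-0.0119,0.0028,0],[0,0,0,0]]'; python3 -c "
from ins import *
go(.6083,.2233,pic='pics/r7.png')"
```

```text
time_s: 27.82
tcp_pos: [0.5729, 0.2347, 0.1988]
ee_rot: [[-0.292, -0.843, 0.452], [-0.956, 0.253, -0.148], [0.01, -0.476, -0.88]]
wrist_force: [-1.8, -1.7, 2.3]
gripper_width: 0.367
tip ex,ey,z 0.02653947058685071 0.0010055667866290681 0.09631275165659432 move [ 0.0005  0.0258 -0.0022] F [-1.8 -1.7  2.3] ex [ 0.017 -0.879  0.476] ey [-1.    -0.02  -0.001] t 27.8167
time_s: 28.07
tcp_pos: [0.5954, 0.2279, 0.2051]
ee_rot: [[-0.292, -0.843, 0.452], [-0.956, 0.252, -0.147], [0.01, -0.476, -0.88]]
wrist_force: [-1.5, -0.8, 2.2]
gripper_width: 0.368
tip ex,ey,z 0.05002063182629246 0.0014747938005824333 0.10261468959687353 move [ 0.0005  0.0495 -0.0079] F [-1.5 -0.8  2.2] ex [ 0.018 -0.879  0.476] ey [-1.    -0.021 -0.   ] t 28.0667
pred tip [521. 520.] hole [395. 326.]
```

View pics/r7.png

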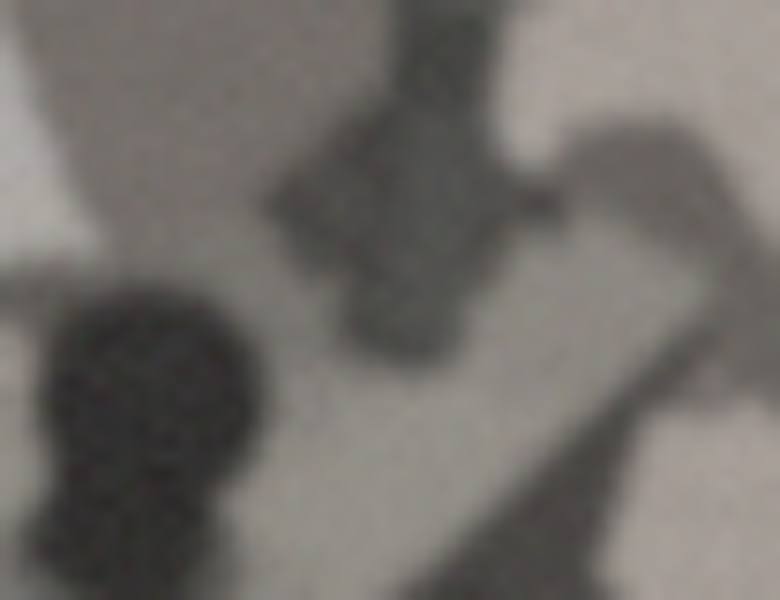

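```bash
python3 -m crank '[[0.0002,-0.0112,0.0049,0],[0.0002,-0.0112,0.0049,0],[0,0,0,0]]'; python3 -c "
from ins import *
c=capture('scene');s=sense();p=s['tcp_pos'];R=s['ee_rot'];print(p-[.6157,.2182,.1329],s['wrist_force'],s['moment'])
u,v=map(int,proj(c,[.608,.222,.14]));crop(c,u-50,v-40,u+50,v+40,7,'pics/r8.png')
g=p-.019*R[:,2]
q=cloud(c,u-40,v-60,u+40,v+50)-[g[0],g[1],0]
q=np.c_[q[:,:2]@[.951,-.309],q[:,:2]@[.309,.951],q[:,2]]
q=q[(abs(q[:,0])<.03)&(abs(q[:,1])<.03)&(q[:,2]>.097)]
for z in np.arange(.1,.18,.008):
    k=q[(q[:,2]>z)&(q[:,2]<z+.008)&(q[:,0]>-.03)]
    if len(k)>3: print(z.round(3),len(k),np.median(k,0).round(4),k[:,1].min().round(4),k[:,1].max().round(4))
"
```

```text
time_s: 28.37
tcp_pos: [0.6185, 0.2208, 0.2068]
ee_rot: [[-0.291, -0.843, 0.453], [-0.957, 0.251, -0.147], [0.01, -0.476, -0.88]]
wrist_force: [-0.7, -0.6, 1.4]
gripper_width: 0.365
[0.00238523 0.00273199 0.073759  ] [-0.27202289  0.81745515 -0.8240248 ] [ 0.2264382   1.16981406 -0.09598785]
0.1 17 [ 0.0078 -0.0071  0.1035] -0.0154 0.0062
0.108 18 [ 0.0085 -0.0047  0.1121] -0.0093 0.0042
0.116 15 [ 0.0084 -0.0048  0.1199] -0.0101 0.0055
0.124 14 [ 0.0087 -0.0057  0.1265] -0.0092 0.005
0.132 20 [ 0.008  -0.0046  0.1342] -0.0104 0.0059
0.14 21 [ 0.006  -0.0056  0.1432] -0.0099 0.0041
0.148 16 [ 0.0073 -0.0027  0.1516] -0.0093 0.0059
0.156 19 [ 0.0071 -0.0045  0.1586] -0.0104 0.0042
0.172 39 [ 0.0105 -0.0061  0.1764] -0.0164 0.0127
```

View pics/r8.png

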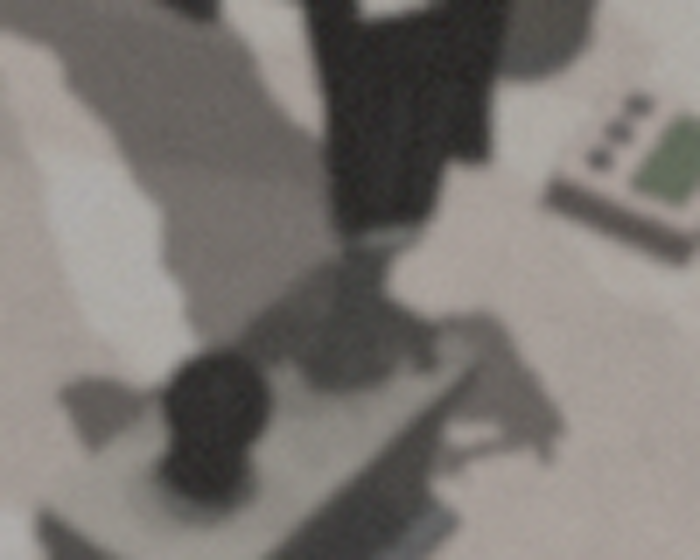

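```bash
python3 -m crank '[[0.0016,0.0012,-0.0007,0],[0,0.0019,0.0035,0],[0,0.0019,0.0035,0],[0,0,0,0]]'; python3 -c "
from h import *
s=sense();p=s['tcp_pos'];d=p-[.6157,.2182,.1329];print('ex',d@[.951,-.309,0],'ey',d@[.309,.951,0],d[2],s['wrist_force'],s['moment'])"; python3 -m crank '[[0,0.0019,0.0035,0],[0,0.0019,0.0035,0],[0,0,0,0]]'; python3 -c "
from h import *
s=sense();p=s['tcp_pos'];d=p-[.6157,.2182,.1329];print('ex',d@[.951,-.309,0],'ey',d@[.309,.951,0],d[2],s['wrist_force'],s['moment'])"
```

```text
time_s: 28.75
tcp_pos: [0.6155, 0.2201, 0.1972]
ee_rot: [[-0.289, -0.844, 0.451], [-0.957, 0.25, -0.145], [0.01, -0.474, -0.881]]
wrist_force: [-0.3, 1.5, -2.5]
gripper_width: 0.365
ex -0.0007911326780157445 ey 0.0017122449558425418 0.0643415459133809 [-0.27219093  1.51849274 -2.52000332] [1.05243583 1.53018694 0.18312798]
time_s: 29.0
tcp_pos: [0.6159, 0.2202, 0.1898]
ee_rot: [[-0.289, -0.844, 0.452], [-0.957, 0.25, -0.145], [0.009, -0.474, -0.88]]
wrist_force: [-2.4, 2.7, -1.7]
gripper_width: 0.367
ex -0.00043302695403623357 ey 0.00195370180758507 0.05686573814730472 [-2.40726479  2.74359824 -1.66266281] [1.52832389 1.82044295 0.37089974]
```

```bash
python3 -m crank '[[-0.0005,0.0048,0.0088,0],[0,0.0048,0.0088,0],[0,0,0,0]]'; python3 -c "
from h import *
s=sense();p=s['tcp_pos'];d=p-[.6157,.2182,.1329];print('ex',d@[.951,-.309,0],'ey',d@[.309,.951,0],d[2],s['wrist_force'],s['moment'])"; python3 -m crank '[[0,0.0048,0.0088,0],[0,0.0048,0.0088,0],[0,0,0,0]]'; python3 -c "
from h import *
s=sense();p=s['tcp_pos'];d=p-[.6157,.2182,.1329];print('ex',d@[.951,-.309,0],'ey',d@[.309,.951,0],d[2],s['wrist_force'],s['moment'])"
```

```text
time_s: 29.25
tcp_pos: [0.6154, 0.2193, 0.1684]
ee_rot: [[-0.29, -0.845, 0.45], [-0.957, 0.25, -0.147], [0.012, -0.473, -0.881]]
wrist_force: [0.5, 2.2, -3.1]
gripper_width: 0.364
ex -0.0005804839691054678 ey 0.0009720108165009818 0.035493321500692815 [ 0.46852382  2.22715436 -3.05260702] [1.06201126 1.48992194 0.21644314]
time_s: 29.5
tcp_pos: [0.6157, 0.219, 0.1489]
ee_rot: [[-0.29, -0.845, 0.45], [-0.957, 0.25, -0.148], [0.012, -0.474, -0.881]]
wrist_force: [-0.1, 0.5, -1.9]
gripper_width: 0.364
ex -0.0002822968378211552 ey 0.0007157984902650332 0.015956383669011115 [-0.0846803   0.51165084 -1.85571248] [0.78902868 1.15612724 0.20219384]
```

Going well; 16 mm remain.

```bash
python3 -m crank '[[0,0.0035,0.0065,0],[0,0.0029,0.0053,0],[0,0,0,0],[0,0,0,0]]'; python3 -c "
from h import *
s=sense();p=s['tcp_pos'];d=p-[.6157,.2182,.1329];print('ex',d@[.951,-.309,0],'ey',d@[.309,.951,0],d[2],s['wrist_force'],s['moment'])"; python3 -m crank '[[0,0.0008,0.0014,0],[0,0,0,0]]'; python3 -c "
from h import *
s=sense();p=s['tcp_pos'];d=p-[.6157,.2182,.1329];print('ex',d@[.951,-.309,0],'ey',d@[.309,.951,0],d[2],s['wrist_force'],s['moment'])
c=capture('scene');u,v=map(int,proj(c,[.608,.222,.14]));crop(c,u-50,v-40,u+50,v+40,7,'pics/r9.png')"
```

```text
time_s: 29.83
tcp_pos: [0.6163, 0.219, 0.1375]
ee_rot: [[-0.291, -0.843, 0.452], [-0.957, 0.251, -0.148], [0.011, -0.475, -0.88]]
wrist_force: [0.7, -0.2, -0.9]
gripper_width: 0.369
ex 0.000282645646341913 ey 0.0009264059811202821 0.004604665806691582 [ 0.71944402 -0.17173629 -0.91641977] [ 0.33790084  1.08810154 -0.00713738]
time_s: 30.0
tcp_pos: [0.6161, 0.2195, 0.136]
ee_rot: [[-0.29, -0.843, 0.453], [-0.957, 0.251, -0.146], [0.01, -0.476, -0.88]]
wrist_force: [0.3, 0.2, -1.9]
gripper_width: 0.364
ex -2.3891740824894497e-06 ey 0.0013925128042836935 0.0030876165308808823 [ 0.26253917  0.24488528 -1.93963631] [ 0.36581788  1.18005473 -0.02097972]
```

View pics/r9.png

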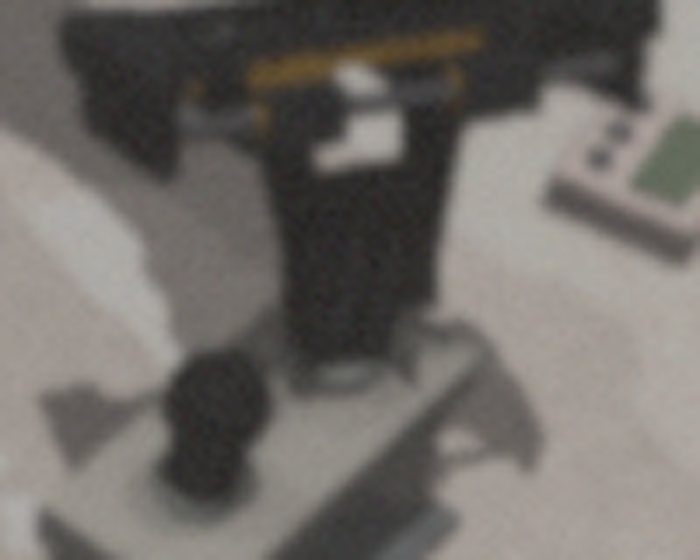

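```bash
python3 -m crank '[[0,0.001,0.0018,0],[0,0,0,0]]';python3 -m crank '[[0,0.0005,0.0009,0],[0,0,0,0]]'; python3 -m crank '[[0,0,0,0],[0,0,0,0],[0,0,0,0],[0,0,0,0]]' 0.06; python3 -c "
from h import *
s=sense();p=s['tcp_pos'];d=p-[.6157,.2182,.1329];print('ex',d@[.951,-.309,0],'ey',d@[.309,.951,0],d[2],s['wrist_force'],s['moment'])
c=capture('scene');u,v=map(int,proj(c,[.608,.222,.14]));crop(c,u-50,v-40,u+50,v+40,7,'pics/r10.png')"
```

```text
time_s: 30.22
tcp_pos: [0.6158, 0.2195, 0.1334]
ee_rot: [[-0.29, -0.843, 0.452], [-0.957, 0.251, -0.146], [0.01, -0.475, -0.88]]
wrist_force: [-0.3, 0.3, -2.5]
gripper_width: 0.366
time_s: 30.38
tcp_pos: [0.6159, 0.2195, 0.1324]
ee_rot: [[-0.29, -0.843, 0.452], [-0.957, 0.251, -0.146], [0.01, -0.475, -0.88]]
wrist_force: [-0.3, -0.5, -0.7]
gripper_width: 0.366
time_s: 30.72
tcp_pos: [0.6161, 0.2198, 0.1329]
ee_rot: [[-0.29, -0.843, 0.453], [-0.957, 0.251, -0.146], [0.009, -0.476, -0.88]]
wrist_force: [-0.7, 0.6, -0.2]
gripper_width: 0.586
ex -7.975845403302811e-05 ey 0.0016347922395958218 -3.0397039182644692e-05 [-0.68375826  0.61048938 -0.20304928] [0.30307452 0.94113628 0.01502055]
```

View pics/r10.png

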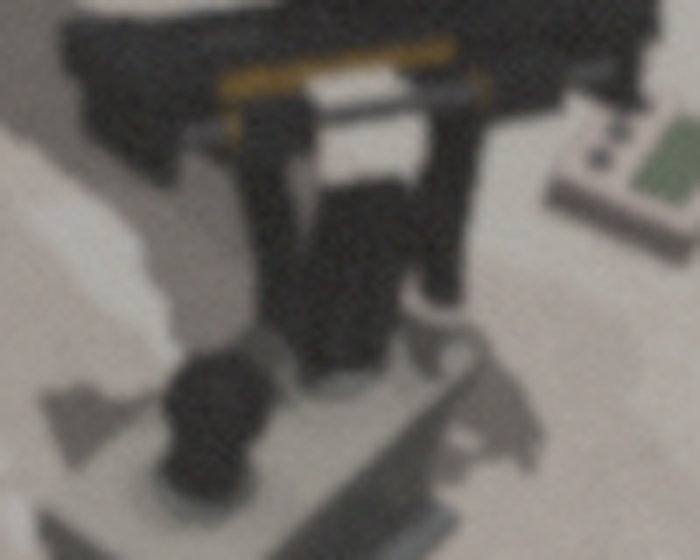

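```bash
python3 -m crank '[[0,0,0,0],[0,0,-0.015,0],[0,0,-0.03,0],[0,0,-0.04,0],[0,0,-0.04,0]]'; python3 -m crank '[[0,0,-0.04,0],[0.0,0.03,-0.02,0],[0,0.03,-0.02,0],[0,0,0,0],[0,0,0,0]]'
python3 - <<'E'
from h import *
c=capture("scene");t=capture("top");pickle.dump((c,t),open("end.pkl","wb"))
s0=pickle.load(open("scene0.pkl","rb"))
a=cv2.resize(c["pixels"][200:280,365:465,::-1],(400,320),interpolation=cv2.INTER_CUBIC);b=cv2.resize(s0["pixels"][200:280,365:465,::-1],(400,320),interpolation=cv2.INTER_CUBIC)
cv2.imwrite("pics/end.png",np.hstack([b,a]))
crop(t,370,225,410,265,15,"pics/endt.png")
for n,k in(("0",s0),("1",c)):
    p=cloud(k,365,200,450,300);d=np.hypot(p[:,0]-.6077,p[:,1]-.222);q=p[(d<.04)&(p[:,2]>.176)];print(n,cv2.minAreaRect(q[:,:2].astype(np.float32)),np.median(q[:,2]),q.max(0))
    for z in(.11,.13,.15,.17):
        q=p[(d<.04)&(abs(p[:,2]-z)<.008)];print(z,q.mean(0).round(4),len(q))
# screw head depth below the face
y=np.radians(-13.65);R=np.array([[np.cos(y),-np.sin(y),0],[np.sin(y),np.cos(y),0],[0,0,1]]);o=np.array([.558,-.2425,0]);a=np.radians(28);n=np.array([-np.sin(a),0,np.cos(a)])
for nm,k,b in(("s0",s0,(225,262,256,282)),("s1",c,(225,262,256,282)),("t0",pickle.load(open("top0.pkl","rb")),(375,235,405,262)),("t1",t,(375,235,405,262))):
    q=(cloud(k,*b)-o)@R;e=q@n-.1394;r=np.hypot(q[:,1],(q-[-.0604,0,.1249])@[np.cos(a),0,np.sin(a)])
    print(nm,"head",np.median(e[r<.012])*1e3,np.percentile(e[r<.012],80)*1e3,"face",np.median(e[(r>.021)&(r<.027)])*1e3)
E
```

```text
time_s: 31.18
tcp_pos: [0.5582, 0.2375, 0.2424]
ee_rot: [[-0.291, -0.845, 0.449], [-0.957, 0.251, -0.148], [0.012, -0.473, -0.881]]
wrist_force: [0.5, 1.4, 1.3]
gripper_width: 0.688
time_s: 31.6
tcp_pos: [0.4715, 0.2656, 0.2852]
ee_rot: [[-0.287, -0.844, 0.453], [-0.958, 0.249, -0.143], [0.008, -0.475, -0.88]]
wrist_force: [1.0, 0.2, -0.7]
gripper_width: 0.69
0 ((0.6075319647789001, 0.22186510264873505), (0.02495954930782318, 0.032332610338926315), 2.9513747692108154) 0.18122434192419368 [0.62030042 0.23848903 0.1849143 ]
0.11 [0.6142 0.2161 0.1097] 70
0.13 [0.614  0.216  0.1301] 69
0.15 [0.6143 0.2162 0.1496] 70
0.17 [0.6137 0.216  0.17  ] 79
1 ((0.6071674227714539, 0.22201606631278992), (0.03332947939634323, 0.02701970934867859), 76.4235610961914) 0.18152423706605464 [0.62166943 0.23972506 0.18730317]
0.11 [0.6127 0.2155 0.1104] 65
0.13 [0.6119 0.2155 0.1303] 73
0.15 [0.6123 0.2161 0.15  ] 74
0.17 [0.6124 0.2158 0.1701] 73
s0 head -1.2324850044572178 -0.3911486464900799 face 0.07565841025661268
s1 head -4.092543113991362 -3.4202448884931735 face 0.13240693983182505
t0 head -2.4333209764826336 0.6071823886825647 face 0.26981524389266265
t1 head -4.158174742356524 -0.37221633358683337 face -0.14613672191032823
```

View pics/end.png

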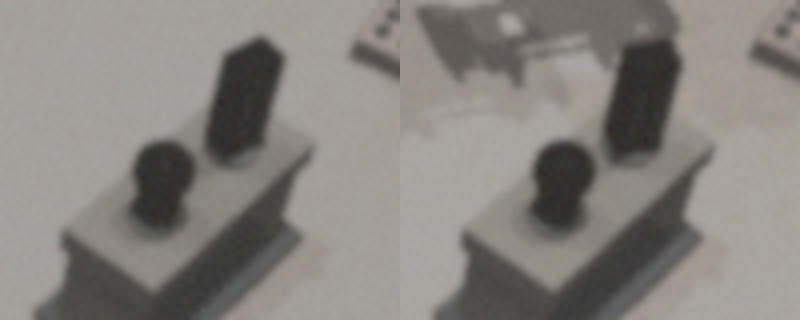

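View pics/endt.png

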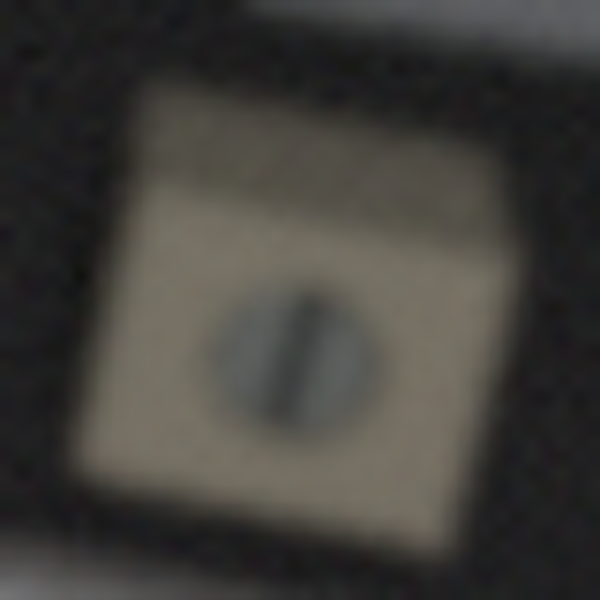

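```bash
python3 -c "
from station import finish_job
print(finish_job())"
```

```text
the job is handed in; nothing more can be done
None
```

The screw is set in its holding notch, and the driver is back upright and fully down in its own hole. I handed the job in at about 32 s of robot time, and no verdict was reported.

**How it was done:** The moves can't tilt the tool directly. I pushed the empty arm against its reach limit until the tool leaned about 28°, matching the screw's axis. I gripped the upright driver and pivoted it in the grip against the rim of the stand hole. I then seated the blade, pressed the screw to the bottom and turned it clockwise. After that I levered the driver upright in the hole, lowered it and let go.

**Last checks:**
- **Screw:** the slot now lies along the slope, at about 1.6 rad by eye. In the scene camera the head sits 4.1 mm below the face, up from 1.2 mm, so it is pressed about 2.9 mm. The spring force dropped away as I backed off.
- **Driver:** its handle top is within about 1 mm of where it started, at the same height, and it stands upright. It is turned about 17° about its own axis, which isn't judged.
- **Other items:** the other driver looks unmoved in the before-and-after crops. I didn't measure the rest, but the arm passed clear of them. The gripper ended open and clear, with almost no force on it.

**What was off:**
- **Possible joint-range breach:** while tilting the arm, joint 3 read 80.69° against its 80.66° limit for a moment. The wrist force read about 88 N in the same step (limit 120 N). I can't tell whether that counts as passing the range.
- **First try at returning the driver:** the blade touched the hole rim with about 20 N. I backed off and corrected it.
- **Camera disagreement:** the two cameras differed by about 4 mm on the screw's position, so I found the slot by touch.

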